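Restock the bead-tin rows on the wirework desk

TASK

Restock the teal-edged and the pink-edged row with full-size bead tins of the row's own lid colour. First bring the older tin (white sticker) in each row from the back ring to the front ring, nearest the robot, then set the new tin of that colour from the desk on the back ring behind it, each tin centred on its ring to about a centimetre. Keep these four tins upright and leave the yellow tin, the small pink tin, the teal-lidded jar and the white bowl where they stand.

Things in the scene. Friction and masses are not known exactly. Their poses are not given: they have to be found in the camera images.
- teal_row: Fixed white-floored trough with teal edges, 150 mm (x) by 72 mm (y). Origin: centre of its underside, z up; front end at -x, towards the robot (yaw up to 0.3 rad), back at +x. Floor 6 mm above the desk, 60 mm wide between side rails; rail tops 14 mm above the desk (front lip 9 mm). Two teal rings on the floor: front place at x = -36 mm, back place at x = +36 mm, both at y = 0.
- pink_row: Fixed white-floored trough with pink edges, 150 mm (x) by 72 mm (y). Origin: centre of its underside, z up; front end at -x, towards the robot (yaw up to 0.3 rad), back at +x. Floor 6 mm above the desk, 60 mm wide between side rails; rail tops 14 mm above the desk (front lip 9 mm). Two pink rings on the floor: front place at x = -36 mm, back place at x = +36 mm, both at y = 0.
- old_teal: Round metal bead tin, loose, 51 mm in diameter, 45 mm high, 90 to 160 g, with a teal lid that carries a round white sticker: the older tin; it starts at the back of the teal row. Origin at the centre of its underside, z up.
- new_teal: Round metal bead tin, loose, 51 mm in diameter, 45 mm high, 90 to 160 g, with a teal lid without sticker: the new tin; it starts among the clutter on the desk. Origin at the centre of its underside, z up.
- old_pink: Round metal bead tin, loose, 51 mm in diameter, 45 mm high, 90 to 160 g, with a pink lid that carries a round white sticker: the older tin; it starts at the back of the pink row. Origin at the centre of its underside, z up.
- new_pink: Round metal bead tin, loose, 51 mm in diameter, 45 mm high, 90 to 160 g, with a pink lid without sticker: the new tin; it starts among the clutter on the desk. Origin at the centre of its underside, z up.
- yellow_tin: Bead tin of the same 51 mm by 45 mm size with a yellow lid and no row of its own. Stands loose among the clutter; to be left alone. Origin at the centre of its underside, z up.
- small_pink_tin: Small tin with a pink lid, 34 mm in diameter, 26 mm high. Stands loose among the clutter; to be left alone. Origin at the centre of its underside, z up.
- teal_jar: Tall glass jar with a teal lid, 44 mm in diameter, 70 mm high. Stands loose among the clutter; to be left alone. Origin at the centre of its underside, z up.
- bowl: Small open white ceramic bowl, 60 mm in diameter, 26 mm high. Stands loose among the clutter; to be left alone. Origin at the centre of its underside, z up.

How it is judged (in metres and radians):
On the way, in this order (a step that is already met when the one before it is completed fails the run):
1. both older tins stand on the front rings of their rows (x of old_teal in the frame of teal_row between -0.049 and -0.023 m and y of old_teal in the frame of teal_row between -0.013 and 0.013 m and z of old_teal in the frame of teal_row between 0 and 0.011 m and angle between each of old_teal, old_pink's own z axis and vertical below 0.12 rad and linear speed of each of old_teal, old_pink below 0.03 m/s and x of old_pink in the frame of pink_row between -0.049 and -0.023 m and y of old_pink in the frame of pink_row between -0.013 and 0.013 m and z of old_pink in the frame of pink_row between 0 and 0.011 m), for 0.2 s.
2. both new tins stand on the back rings behind them (all of step 1 and x of new_teal in the frame of teal_row between 0.023 and 0.049 m and y of new_teal in the frame of teal_row between -0.013 and 0.013 m and z of new_teal in the frame of teal_row between 0 and 0.011 m and angle between each of new_teal, new_pink's own z axis and vertical below 0.12 rad and linear speed of each of new_teal, new_pink below 0.03 m/s and x of new_pink in the frame of pink_row between 0.023 and 0.049 m and y of new_pink in the frame of pink_row between -0.013 and 0.013 m and z of new_pink in the frame of pink_row between 0 and 0.011 m), for 0.2 s.
At the end, for the whole second after the job is handed in: In the row of its colour each older tin stands upright on the front ring and each new tin on the back ring, within 13 mm along and across the row, on its floor, released and at rest; yellow tin, small pink tin, teal-lidded jar and bowl are within 40 mm of where they started (all of step 2 and contact force between each of old_teal, old_pink, new_teal, new_pink and the fingers below 0.1 N and distance of each of yellow_tin, small_pink_tin, teal_jar, bowl from where it was at the start of the episode below 0.04 m); the robot touches nothing.
It fails at once if one of the four tins is tipped over (more than 0.6 rad) (angle between any of old_teal, old_pink, new_teal, new_pink's own z axis and vertical above 0.6 rad).
It fails at once if one of the four things to be left alone is moved more than 40 mm or tipped over (distance of any of yellow_tin, small_pink_tin, teal_jar, bowl from where it was at the start of the episode above 0.04 m or angle between any of yellow_tin, small_pink_tin, teal_jar, bowl's own z axis and vertical above 0.6 rad).
It also fails if it takes over 96 s, if anything falls off the work surface, if the arm or the gripper's body presses on something with over 40 N, if the wrist force passes 120 N, or if a joint passes its speed limit or range.

ROBOT

A 7-joint arm with a two-finger parallel gripper is mounted at the origin on the work surface. World frame = base frame: x ahead of the robot, y to its left, z up, the work surface at z = 0. Lengths are in mm, angles in degrees, forces in N, time in s.
With the tool pointing down it reaches from about 425 to 975 mm from the base axis. Payload 16.7 kg.
Tool frame: the origin (TCP) lies at the very end of the fingers, on their centre line; the grasp point (between the pads) lies 19 mm behind it; y points along the fingers, x is the direction in which the jaws open and shut, and the axes are right-handed (so a half turn about y gives the same grasp; the last joint's range is limited). The gripper opens to 85 mm and grips with 20 to 120 N. Pads are 22 mm wide; open, the fingers measure 114 mm over their backs; the gripper's body (76 mm by 85 mm) begins 54 mm behind the grasp point. The pads swing forward as they close: fully open they stand 13 mm farther back than shut.
Start: joints at [60.304, 24.414, 4.234, 92.017, -1.954, 63.644, -3.845], TCP at [243.302, -629.587, 231.302] pointing down, gripper open.
Joint ranges: [-163.25, 163.25], [-28.42, 122.38], [-70.27, 78.77], [12.13, 141.07], [-58.53, 238.53], [9.26, 117.41], [-156.51, 156.51]. Speed limits (degrees/s): [108.29, 108.29, 136.94, 136.94, 172.46, 172.46, 172.46].

INTERFACE

Orientations are given as [roll, pitch, yaw] about the fixed x, y, z axes, in that order (R = Rz(yaw) Ry(pitch) Rx(roll)).
In Python, from plant import arm gives the robot as it stands.
- The arm moves only by the tool send_rows, never from a script. Its argument "motion" is a list of rows, each an object of numbers: "ax", "ay", "az": the turn, a rotation vector about the tool's x, y, z each as a share of 0.1 rad, from -1 to 1; "x", "y", "z": the shift along the tool's x, y, z each as a share of 4 cm, from -1 to 1; "gripper": the opening, from 0 (shut) to 1 (fully open). A call has 1 to 20 rows; each row shifts and turns the commanded pose from where the row before left it, along the tool's axes as they then stand; what a row does not reach is not made up. A row lasts 1/12 s, in which the tool goes at most 41.7 mm and 7.16 degrees, less where a joint would pass 70% of its speed; a pose out of reach is approached as far as the arm can. A call with a number of a shift or a turn outside -1 to 1 is refused whole. A call with a gripper value outside its range is refused whole. The fingers move at their own pace and stop on an object; "squeeze" is the grip in N (left out, the last holds). Time passes only in rows, so rows that do not move let the fingers close. It gives the time, the measured TCP pose, the force and the opening at its end, in the units of the state.
- arm.sense(): the state, without advancing time (a new reading comes with each control period).
- arm.get_image(name): name is "scene" or "top"; returns the picture (480x640x3 uint8, red, green, blue); there is no depth.
- arm.camera_model(name): a dict with "fx", "fy", "cx", "cy" (pixels), "dist_coeffs" ([k1, k2, p1, p2, k3] as OpenCV has them; the pictures are not rectified), "R" (3x3) and "t" (3): a world point X has camera coordinates R X + t. Camera axes: x right, y down, z forward; pixel columns grow to the right and rows downward; lengths in mm; the calibration is good to about 2 mm. A picture is of the moment at which its call begins. camera_model takes no time and is no camera call.
- arm.sign_off(): hands the job in, once; it reports no verdict.
Trained networks look in the newest picture that a camera, given by its name, has taken for a name from the list of things; names that differ only in an ending like _2 or _b are one class to them, and where a whole thing is asked for, a point or a joint stands for the part that bears it (a point fixed in the world has none). Each returns a list of dicts, best first, with "confidence" (0 to 1); they miss things now and then, are a little off and sometimes report something else, mostly with a low value. They report only what shows in the picture. A call takes as long as a camera call.
- arm.look_for(label, camera): "point" ([column, row] as shares, 0 to 1, of the picture: columns of its width, rows of its height, amid what is visible of it).
- arm.spot_point(label, camera): "point" ([column, row] as shares, 0 to 1, of the picture: columns of its width, rows of its height: a listed point, or the origin of a listed thing).
The state is a dict: "clock": time; "qpos": joint angles; "qvel": joint speeds; "tau": joint torques, N m; "eef_pos": TCP position; "orientation": TCP orientation; "wrist_force": force on the tool from outside, world axes, zero at the start; "wrist_torque": the same for the moment, N m; "finger_gap": opening from 0.0 (shut) to 1.0 (fully open).
Only numpy, scipy, OpenCV 4.12 (cv2) and the standard library are available. Lean on these libraries where they do the work, as an engineer would, in place of code of your own. Each camera call takes 0.05 s, during which the arm holds its last target.

## Working session

There is one attempt and no reset: what is moved stays moved. The work goes in short steps, Python scripts to look and compute and a tool call to move; the robot and the scene stay as the last step left them, time stands still between calls to the robot, and variables do not carry over. Pictures are saved under pics/ and viewed, and the job is handed in when it is done.

Besides the shell and the picture viewer there is one more tool, called after "Request:" as a command line: name --argument value ..., lists and objects as JSON in quotes. send_rows: Moves the arm, as the interface text tells. Shift numbers are shares of 4 cm and turn numbers shares of 0.1 rad, none past 1 either way. Its arguments: {"type":"object","properties":{"motion":{"type":"array"},"squeeze":{"type":"number"}},"required":["motion"]}

```bash
ls; mkdir -p pics; python3 - <<'E'
from plant import arm
import cv2
s=arm.sense();print(s)
for n in("scene","top"):
    im=arm.get_image(n);cv2.imwrite(f"pics/{n}0.png",im[:,:,::-1]);print(n,arm.camera_model(n))
E
```

```text
pics
{'clock': 0.0, 'qpos': array([60.30396766, 24.44962312,  4.23159824, 92.05164537, -1.95328725,
       63.6432028 , -3.84504473]), 'qvel': array([ 0.03102178, -0.06680076, -0.06218995, -0.02697996,  0.02200026,
       -0.01945468,  0.0092508 ]), 'tau': array([ 1.31867910e-03, -9.49840450e+01,  3.76114771e+00, -4.63537931e+01,
        1.93110667e-02,  9.96744056e-03, -2.95832990e-05]), 'eef_pos': array([ 243.15506427, -629.25394929,  230.61564454]), 'orientation': array([-9.00058817e+01,  7.20709167e-02, -6.88720072e+01]), 'wrist_force': array([0.3154892 , 0.75735085, 0.08730752]), 'wrist_torque': array([ 0.01818181,  0.0251547 , -0.0295431 ]), 'finger_gap': 0.9979473118654916}
scene {'fx': 497.1808784247316, 'fy': 497.1808784247316, 'cx': 323.54347727548196, 'cy': 248.27217233480778, 'dist_coeffs': array([0.02992511, 0.        , 0.        , 0.        , 0.        ]), 'R': array([[-0.83597073,  0.54854268, -0.01593295],
       [ 0.3859443 ,  0.56703714, -0.72767842],
       [-0.3901281 , -0.61446709, -0.68573337]]), 't': array([ 464.61881256, -181.96663135, 1030.6366015 ])}
top {'fx': 476.2707702966559, 'fy': 476.2707702966559, 'cx': 311.8677237621322, 'cy': 246.89569644649646, 'dist_coeffs': array([-0.06417136,  0.        ,  0.        ,  0.        ,  0.        ]), 'R': array([[-5.23358951e-04, -9.99983774e-01, -5.67262774e-03],
       [-9.79210070e-01,  1.66315245e-03, -2.02841991e-01],
       [ 2.02848134e-01,  5.44853504e-03, -9.79195051e-01]]), 't': array([ -5.78066826, 548.10584169, 913.29594459])}
```

View pics/scene0.png

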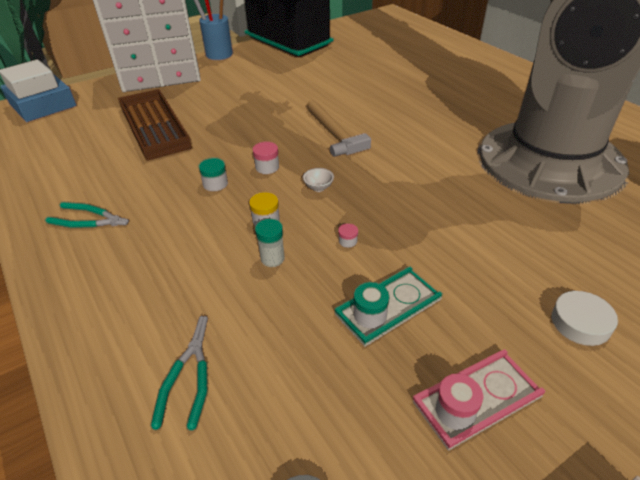

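View pics/top0.png

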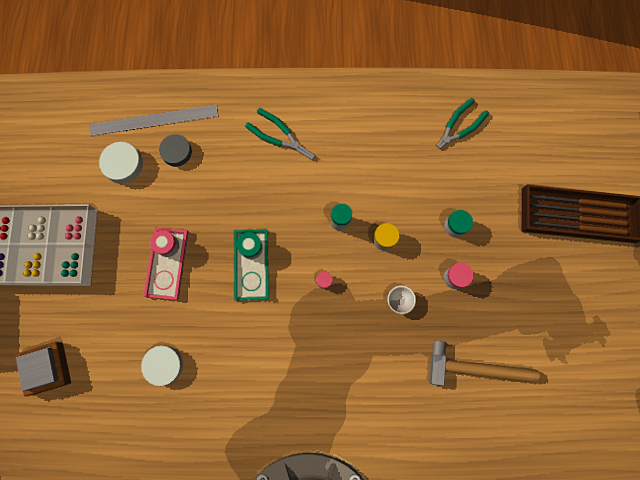

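The scene picture shows both rows with their stickered tins at the back. In the top picture old_teal is at about (250,244), old_pink (163,241), new_teal (460,222), new_pink (460,274), jar (341,214), yellow (387,236), small pink (324,280) and bowl (401,299). Next I'll measure them.

```bash
cat > h.py <<'E'
import numpy as np,cv2
from plant import arm
def ray(cam,uv,z):
    c=arm.camera_model(cam);K=np.array([[c['fx'],0,c['cx']],[0,c['fy'],c['cy']],[0,0,1]])
    n=cv2.undistortPoints(np.array([[uv]],float),K,np.array(c['dist_coeffs']))[0,0]
    R=np.array(c['R']);t=np.array(c['t']);o=-R.T@t;d=R.T@np.array([n[0],n[1],1]);return o+d*(z-o[2])/d[2]
def proj(cam,X):
    c=arm.camera_model(cam);K=np.array([[c['fx'],0,c['cx']],[0,c['fy'],c['cy']],[0,0,1]])
    return cv2.projectPoints(np.array(X,float).reshape(-1,3),cv2.Rodrigues(np.array(c['R']))[0],np.array(c['t'],float),K,np.array(c['dist_coeffs']))[0][:,0]
E
python3 - <<'E'
from h import *
Z=dict(teal_row=0,pink_row=0,old_teal=6,old_pink=6,new_teal=0,new_pink=0,yellow_tin=0,small_pink_tin=0,teal_jar=0,bowl=0)
for cam in("top","scene"):
  arm.get_image(cam)
  for n,z in Z.items():
    for r in arm.spot_point(n,cam)[:2]:
        p=np.array(r['point'])*[640,480]
        print(cam,n,round(r['confidence'],2),p.round(1),ray(cam,p,z).round(1))
im=cv2.imread("pics/top0.png");hsv=cv2.cvtColor(im,cv2.COLOR_BGR2HSV)
teal=cv2.inRange(hsv,(72,120,60),(95,255,255));pink=cv2.inRange(hsv,(165,80,120),(179,255,255))
def blob(m,x0,y0,x1,y1):
    mm=np.zeros_like(m);mm[y0:y1,x0:x1]=m[y0:y1,x0:x1]
    c=max(cv2.findContours(mm,cv2.RETR_EXTERNAL,cv2.CHAIN_APPROX_NONE)[0],key=cv2.contourArea);return c
for n,m,b,z in (("new_teal",teal,(440,200,480,245),45),("new_pink",pink,(440,255,480,292),45)):
    c=blob(m,*b);(u,v),r=cv2.minEnclosingCircle(c);print(n,u,v,r,ray("top",(u,v),z))
for n,m,b in (("teal",teal,(225,222,277,310)),("pink",pink,(138,220,195,310))):
    c=blob(m,*b);h=cv2.boxPoints(cv2.minAreaRect(c));w=np.array([ray("top",p,13)[:2] for p in h]);print(n,h.tolist(),w.round(1).tolist(),w.mean(0))
crop=cv2.resize(im[215:310,130:290],None,fx=5,fy=5,interpolation=cv2.INTER_CUBIC);cv2.imwrite("pics/crop.png",crop)
E
```

```text
top teal_row 0.72 [251.5 265.3] [519.7 123.3   0. ]
top old_teal 0.68 [253.9 247.1] [558.2 118.3   6. ]
top old_pink 0.57 [165.7 243.8] [565.9 310.1   6. ]
top new_teal 0.7 [451.  226.2] [ 605.3 -310.     0. ]
top new_pink 0.9 [457. 281.] [ 484.9 -315.8    0. ]
top yellow_tin 0.69 [385.6 239. ] [ 576.9 -165.7    0. ]
top yellow_tin 0.29 [167.  246.2] [561.8 308.9   0. ]
top small_pink_tin 0.7 [253.  243.1] [568.3 121.3   0. ]
top small_pink_tin 0.49 [326.2 279.8] [488.3 -36.5   0. ]
top teal_jar 0.68 [340.5 223.2] [612.3 -68.4   0. ]
top teal_jar 0.56 [396.7 297.6] [ 450.  -185.2    0. ]
top bowl 0.74 [395.8 302.5] [ 439.7 -183.     0. ]
scene teal_row 0.75 [386.  305.9] [521.4 119.9   0. ]
scene pink_row 0.86 [473.6 395.4] [521.5 299.7   0. ]
scene old_teal 0.85 [367.7 315.2] [558.3 122.6   6. ]
scene old_teal 0.65 [314.9 185.2] [ 448.7 -193.9    6. ]
scene old_pink 0.67 [454.4 410.1] [559.6 303.    6. ]
scene new_teal 0.71 [213.4 184.8] [ 609.6 -315.8    0. ]
scene new_pink 0.92 [267.1 168.1] [ 493.8 -306.8    0. ]
scene yellow_tin 0.69 [266.  219.2] [ 574.2 -163.3    0. ]
scene ye
[... 263 characters left out ...]
    0. ]
scene bowl 0.42 [267.2 218.8] [ 571.7 -163.1    0. ]
new_teal 459.89129638671875 221.8913116455078 12.291045188903809 [ 603.30235727 -316.01142681   45.        ]
new_pink 459.78570556640625 275.0714416503906 12.830632209777832 [ 491.08331376 -308.64066667   45.        ]
teal [[234.0, 230.0], [268.0, 230.0], [268.0, 299.0], [234.0, 299.0]] [[594.4, 161.2], [594.2, 88.0], [446.3, 85.4], [446.2, 156.5]] [520.2836613  122.77061938]
pink [[143.40380859375, 295.9684753417969], [151.81231689453125, 225.89749145507812], [186.47320556640625, 230.05679321289062], [178.064697265625, 300.1277770996094]] [[452.1, 348.7], [604.1, 340.9], [594.6, 264.3], [443.6, 274.3]] [523.60494819 307.04941973]
```

View pics/crop.png

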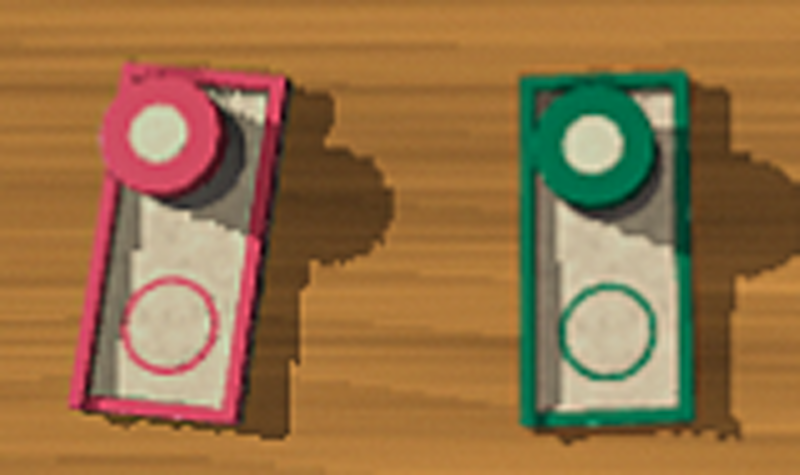

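```bash
python3 - <<'E'
from h import *
f=lambda x,y:((x+.5)/5-.5+130,(y+.5)/5-.5+215)
for n,p,z in [("pring",(170,325),6),("tring",(608,332),6),("oldp",(160,133),51),("oldt",(596,146),51),
 ("pFL",(76,406),11),("pFR",(238,420),11),("pBR",(288,78),14),("pBL",(126,66),14),
 ("tFL",(522,422),11),("tFR",(690,420),11),("tBR",(688,74),14),("tBL",(522,76),14)]:
    print(n,ray("top",f(*p),z).round(1))
# scene
im=cv2.imread("pics/scene0.png")
crop=cv2.resize(im[260:450,325:550],None,fx=3.5,fy=3.5,interpolation=cv2.INTER_CUBIC)[:600];cv2.imwrite("pics/crop2.png",crop)
E
```

```text
pring [487.9 309.8   6. ]
tring [485.  122.3   6. ]
oldp [561.7 304.5  51. ]
oldt [555.9 123.1  51. ]
pFL [452.7 346.5  11. ]
pFR [447.  276.9  11. ]
pBR [594.  262.4  14. ]
pBL [599.6 333.7  14. ]
tFL [446.4 156.8  11. ]
tFR [447.3  86.4  11. ]
tBR [595.3  89.6  14. ]
tBL [594.6 161.1  14. ]
```

View pics/crop2.png

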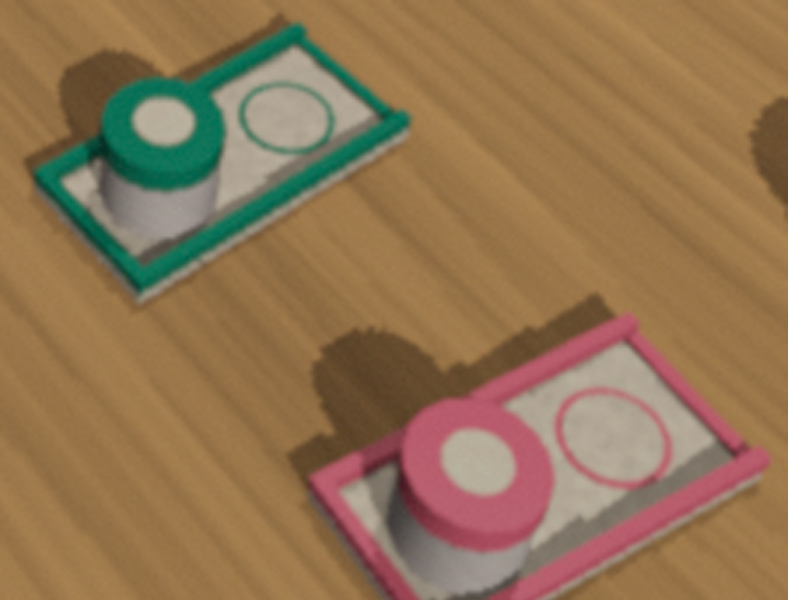

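Request:
send_rows --motion '[{"ay": 0.92, "gripper": 1}, {"ay": 0.92, "gripper": 1}, {"ay": 0.92, "gripper": 1}, {"ay": 0.93, "gripper": 1}, {"gripper": 1}]' --squeeze 40

```text
invalid input at $.motion[0]: expected keys ax, ay, az, x, y, z, gripper
```

```bash
python3 - <<'E'
from h import *
g=lambda x,y:((x+.5)/3.5-.5+325,(y+.5)/3.5-.5+260)
for n,p,z in [("pring",(613,437),6),("tring",(286,118),6),("oldp",(478,462),51),("oldt",(164,121),51)]: print(n,ray("scene",g(*p),z).round(1))
im=cv2.imread("pics/scene0.png");hsv=cv2.cvtColor(im,cv2.COLOR_BGR2HSV)
s=cv2.resize(im[130:200,190:290],None,fx=7,fy=7,interpolation=cv2.INTER_CUBIC);cv2.imwrite("pics/c3.png",s)
E
```

```text
pring [485.6 309.    6. ]
tring [483.5 121.5   6. ]
oldp [559.8 304.2  51. ]
oldt [554.7 123.4  51. ]
```

View pics/c3.png

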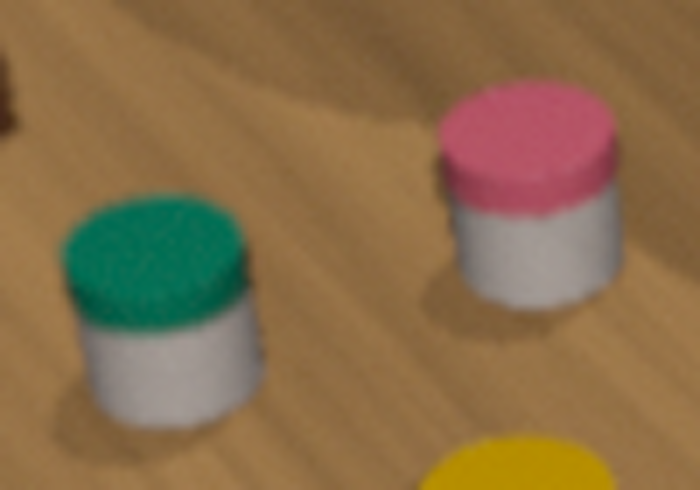

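The zoomed scene picture shows new_teal's lid centre at crop (155,252) and new_pink's at (528,134), both unobstructed. In both cameras the rings agree to about 2 mm. Next I'll make the turn again with all keys given.

Request:
send_rows --motion '[{"ax": 0, "ay": 0.92, "az": 0, "x": 0, "y": 0, "z": 0, "gripper": 1}, {"ax": 0, "ay": 0.92, "az": 0, "x": 0, "y": 0, "z": 0, "gripper": 1}, {"ax": 0, "ay": 0.92, "az": 0, "x": 0, "y": 0, "z": 0, "gripper": 1}, {"ax": 0, "ay": 0.93, "az": 0, "x": 0, "y": 0, "z": 0, "gripper": 1}, {"ax": 0, "ay": 0, "az": 0, "x": 0, "y": 0, "z": 0, "gripper": 1}]' --squeeze 40

```text
clock: 1.62
eef_pos: [243.4, -629.5, 231.3]
orientation: [-90.0, 0.0, -90.3]
wrist_force: [0.2, 0.5, -0.4]
finger_gap: 1.001
```

```bash
python3 - <<'E'
from h import *
g=lambda x,y:((x+.5)/7-.5+190,(y+.5)/7-.5+130)
for n,p in [("newt",(155,253)),("newp",(528,134))]: print(n,ray("scene",g(*p),45).round(1))
im=cv2.imread("pics/top0.png")
cv2.imwrite("pics/c4.png",cv2.resize(im[200:295,430:490],None,fx=6,fy=6,interpolation=cv2.INTER_CUBIC))
s=arm.sense();print(s['eef_pos'],s['orientation'],s['qpos'],s['clock'])
E
```

```text
newt [ 606.  -313.1   45. ]
newp [ 492.8 -308.3   45. ]
[ 243.37098209 -629.53924366  231.28110893] [-9.00077238e+01  4.77224641e-03 -9.02837172e+01] [ 57.10119483  24.51820924   8.59956571  92.2339063   -3.96847867
  63.55408053 -23.57817292] 1.6167
```

View pics/c4.png

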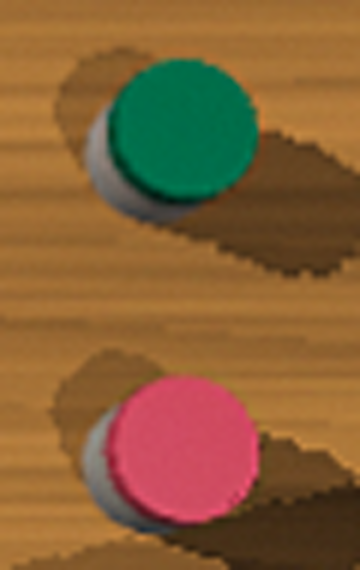

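Request:
send_rows --motion '[{"ax": 0, "ay": 0, "az": 0, "x": -0.5, "y": 0, "z": 0.78, "gripper": 1}, {"ax": 0, "ay": 0, "az": 0, "x": -0.7, "y": 0, "z": 0.78, "gripper": 1}, {"ax": 0, "ay": 0, "az": 0, "x": -0.7, "y": 0, "z": 0.78, "gripper": 1}, {"ax": 0, "ay": 0, "az": 0, "x": -0.7, "y": 0, "z": 0.78, "gripper": 1}, {"ax": 0, "ay": 0, "az": 0, "x": -0.7, "y": 0, "z": 0.78, "gripper": 1}, {"ax": 0, "ay": 0, "az": 0, "x": -0.7, "y": 0, "z": 0.78, "gripper": 1}, {"ax": 0, "ay": 0, "az": 0, "x": -0.7, "y": 0, "z": 0.78, "gripper": 1}, {"ax": 0, "ay": 0, "az": 0, "x": -0.7, "y": 0, "z": 0.78, "gripper": 1}, {"ax": 0, "ay": 0, "az": 0, "x": -0.7, "y": 0, "z": 0.78, "gripper": 1}, {"ax": 0, "ay": 0, "az": 0, "x": -0.7, "y": 0, "z": 0.78, "gripper": 1}, {"ax": 0, "ay": 0, "az": 0, "x": -0.8, "y": 0, "z": 0, "gripper": 1}, {"ax": 0, "ay": 0, "az": 0, "x": -0.8, "y": 0, "z": 0, "gripper": 1}, {"ax": 0, "ay": 0, "az": 0, "x": -0.8, "y": 0, "z": 0, "gripper": 1}, {"ax": 0, "ay": 0, "az": 0, "x": -0.8, "y": 0, "z": 0, "gripper": 1}, {"ax": 0, "ay": 0, "az": 0, "x": -0.8, "y": 0, "z": 0, "gripper": 1}, {"ax": 0, "ay": 0, "az": 0, "x": -0.8, "y": 0, "z": 0, "gripper": 1}, {"ax": 0, "ay": 0, "az": 0, "x": -0.8, "y": 0, "z": 0, "gripper": 1}, {"ax": 0, "ay": 0, "az": 0, "x": -0.8, "y": 0, "z": 0, "gripper": 1}, {"ax": 0, "ay": 0, "az": 0, "x": -0.8, "y": 0, "z": 0, "gripper": 1}, {"ax": 0, "ay": 0, "az": 0, "x": -0.4, "y": 0, "z": 0, "gripper": 1}]'

```text
clock: 3.28
eef_pos: [553.7, -51.0, 231.6]
orientation: [-90.0, 0.1, -89.6]
wrist_force: [0.4, 0.9, -0.1]
finger_gap: 1.003
```

Request:
send_rows --motion '[{"ax": 0, "ay": 0, "az": 0, "x": -0.8, "y": 0.2, "z": 0, "gripper": 1}, {"ax": 0, "ay": 0, "az": 0, "x": -0.8, "y": 0.4, "z": 0, "gripper": 1}, {"ax": 0, "ay": 0, "az": 0, "x": -0.8, "y": 0.5, "z": 0, "gripper": 1}, {"ax": 0, "ay": 0, "az": 0, "x": -0.8, "y": 0.5, "z": 0, "gripper": 1}, {"ax": 0, "ay": 0, "az": 0, "x": -0.8, "y": 0.5, "z": 0, "gripper": 1}, {"ax": 0, "ay": 0, "az": 0, "x": -0.35, "y": 0.5, "z": 0, "gripper": 1}, {"ax": 0, "ay": 0, "az": 0, "x": 0, "y": 0, "z": 0, "gripper": 1}, {"ax": 0, "ay": 0, "az": 0, "x": 0, "y": 0, "z": 0, "gripper": 1}, {"ax": 0, "ay": 0, "az": 0, "x": 0, "y": 0, "z": 0, "gripper": 1}]'

```text
clock: 4.03
eef_pos: [554.2, 118.1, 127.8]
orientation: [-90.0, -0.0, -89.9]
wrist_force: [-0.0, -0.3, 0.7]
finger_gap: 1.001
```

Request:
send_rows --motion '[{"ax": 0, "ay": 0, "az": 0, "x": -0.12, "y": 0.5, "z": 0.03, "gripper": 1}, {"ax": 0, "ay": 0, "az": 0, "x": 0, "y": 0.6, "z": 0, "gripper": 1}, {"ax": 0, "ay": 0, "az": 0, "x": 0, "y": 0.6, "z": 0, "gripper": 1}, {"ax": 0, "ay": 0, "az": 0, "x": 0, "y": 0.5, "z": 0, "gripper": 1}, {"ax": 0, "ay": 0, "az": 0, "x": 0, "y": 0.4, "z": 0, "gripper": 1}, {"ax": 0, "ay": 0, "az": 0, "x": 0, "y": 0.2, "z": 0, "gripper": 1}, {"ax": 0, "ay": 0, "az": 0, "x": 0, "y": 0, "z": 0, "gripper": 1}, {"ax": 0, "ay": 0, "az": 0, "x": 0, "y": 0, "z": 0, "gripper": 1}, {"ax": 0, "ay": 0, "az": 0, "x": 0, "y": 0, "z": 0, "gripper": 1}]'

```text
clock: 4.78
eef_pos: [555.9, 123.4, 16.7]
orientation: [-89.9, 0.0, -90.0]
wrist_force: [-0.1, 0.5, -0.3]
finger_gap: 1.001
```

```bash
python3 - <<'E'
from h import *
im=arm.get_image("scene");cv2.imwrite("pics/s1.png",cv2.resize(im[200:440,240:560,::-1],None,fx=2.5,fy=2.5))
E
```

```text
(no output)
```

View pics/s1.png

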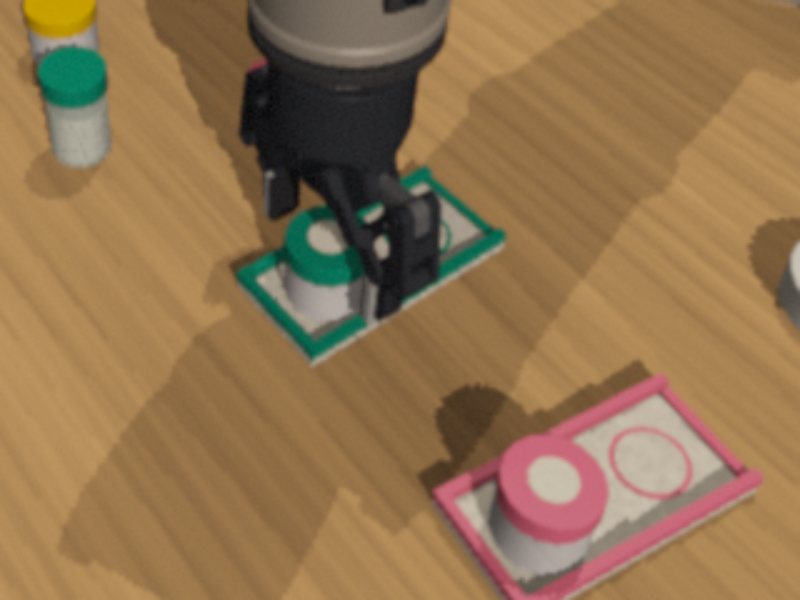

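The scene picture shows the open fingers straddling old_teal, clear of the rail. Now I'll close.

Request:
send_rows --motion '[{"ax": 0, "ay": 0, "az": 0, "x": 0, "y": 0, "z": 0, "gripper": 0.8}, {"ax": 0, "ay": 0, "az": 0, "x": 0, "y": 0, "z": 0, "gripper": 0.65}, {"ax": 0, "ay": 0, "az": 0, "x": 0, "y": 0, "z": 0, "gripper": 0.5}, {"ax": 0, "ay": 0, "az": 0, "x": 0, "y": 0, "z": 0, "gripper": 0.4}, {"ax": 0, "ay": 0, "az": 0, "x": 0, "y": 0, "z": 0, "gripper": 0.4}, {"ax": 0, "ay": 0, "az": 0, "x": 0, "y": 0, "z": 0, "gripper": 0.4}, {"ax": 0, "ay": 0, "az": 0, "x": 0, "y": 0, "z": 0, "gripper": 0.4}, {"ax": 0, "ay": 0, "az": 0, "x": 0, "y": 0, "z": 0, "gripper": 0.4}, {"ax": 0, "ay": 0, "az": 0, "x": 0, "y": 0, "z": 0, "gripper": 0.4}]' --squeeze 30

```text
clock: 5.58
eef_pos: [555.3, 123.7, 16.0]
orientation: [-90.0, 0.0, -90.0]
wrist_force: [-2.7, -0.8, 9.2]
finger_gap: 0.59
```

Request:
send_rows --motion '[{"ax": 0, "ay": 0, "az": 0, "x": 0, "y": -0.1, "z": 0, "gripper": 0.4}, {"ax": 0, "ay": 0, "az": 0, "x": 0, "y": -0.2, "z": 0, "gripper": 0.4}, {"ax": 0, "ay": 0, "az": 0, "x": 0, "y": 0, "z": -0.2, "gripper": 0.4}, {"ax": 0, "ay": 0, "az": 0, "x": 0, "y": 0, "z": -0.3, "gripper": 0.4}, {"ax": 0, "ay": 0, "az": 0, "x": 0.03, "y": 0, "z": -0.4, "gripper": 0.4}, {"ax": 0, "ay": 0, "az": 0, "x": 0, "y": 0, "z": -0.4, "gripper": 0.4}, {"ax": 0, "ay": 0, "az": 0, "x": 0, "y": 0, "z": -0.3, "gripper": 0.4}, {"ax": 0, "ay": 0, "az": 0, "x": 0, "y": 0, "z": -0.17, "gripper": 0.4}, {"ax": 0, "ay": 0, "az": 0, "x": 0, "y": 0, "z": 0, "gripper": 0.4}, {"ax": 0, "ay": 0, "az": 0, "x": 0, "y": 0, "z": 0, "gripper": 0.4}, {"ax": 0, "ay": 0, "az": 0, "x": 0, "y": 0, "z": 0, "gripper": 0.4}]'

```text
clock: 6.5
eef_pos: [485.0, 122.6, 27.6]
orientation: [-89.9, 0.0, -90.0]
wrist_force: [0.8, 0.2, -2.1]
finger_gap: 0.591
```

```bash
python3 - <<'E'
from h import *
im=arm.get_image("scene");cv2.imwrite("pics/s2.png",cv2.resize(im[200:440,240:560,::-1],None,fx=2.5,fy=2.5))
E
```

```text
(no output)
```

View pics/s2.png

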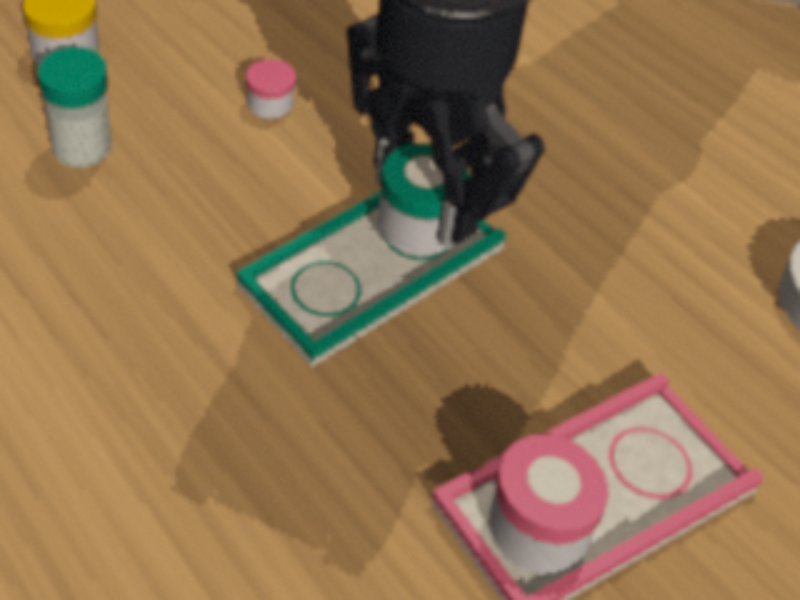

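The tin is held upright over the front ring, and the back ring shows at scene pixel (370,316). Next I'll lower it, release and rise.

Request:
send_rows --motion '[{"ax": 0, "ay": 0, "az": 0, "x": 0, "y": 0.15, "z": 0, "gripper": 0.4}, {"ax": 0, "ay": 0, "az": 0, "x": 0, "y": 0.1, "z": 0, "gripper": 0.4}, {"ax": 0, "ay": 0, "az": 0, "x": 0, "y": 0.03, "z": 0, "gripper": 0.4}, {"ax": 0, "ay": 0, "az": 0, "x": 0, "y": 0, "z": 0, "gripper": 0.4}, {"ax": 0, "ay": 0, "az": 0, "x": 0, "y": 0, "z": 0, "gripper": 0.4}, {"ax": 0, "ay": 0, "az": 0, "x": 0, "y": 0, "z": 0, "gripper": 0.6}, {"ax": 0, "ay": 0, "az": 0, "x": 0, "y": 0, "z": 0, "gripper": 0.7}, {"ax": 0, "ay": 0, "az": 0, "x": 0, "y": 0, "z": 0, "gripper": 0.85}, {"ax": 0, "ay": 0, "az": 0, "x": 0, "y": 0, "z": 0, "gripper": 1}, {"ax": 0, "ay": 0, "az": 0, "x": 0, "y": 0, "z": 0, "gripper": 1}, {"ax": 0, "ay": 0, "az": 0, "x": 0, "y": 0, "z": 0, "gripper": 1}, {"ax": 0, "ay": 0, "az": 0, "x": 0, "y": -0.3, "z": 0, "gripper": 1}, {"ax": 0, "ay": 0, "az": 0, "x": 0, "y": -0.6, "z": 0, "gripper": 1}, {"ax": 0, "ay": 0, "az": 0, "x": 0, "y": -0.7, "z": 0, "gripper": 1}, {"ax": 0, "ay": 0, "az": 0, "x": 0, "y": -0.7, "z": 0, "gripper": 1}, {"ax": 0, "ay": 0, "az": 0, "x": 0, "y": -0.5, "z": 0, "gripper": 1}, {"ax": 0, "ay": 0, "az": 0, "x": 0, "y": 0, "z": 0, "gripper": 1}, {"ax": 0, "ay": 0, "az": 0, "x": 0, "y": 0, "z": 0, "gripper": 1}]'

```text
clock: 8.05
eef_pos: [484.8, 122.5, 129.1]
orientation: [-89.9, 0.0, -90.0]
wrist_force: [-0.1, 0.1, 0.0]
finger_gap: 1.0
```

Request:
send_rows --motion '[{"ax": 0, "ay": 0, "az": 0, "x": -0.5, "y": 0, "z": 0.2, "gripper": 1}, {"ax": 0, "ay": 0, "az": 0, "x": -0.7, "y": 0, "z": 0.3, "gripper": 1}, {"ax": 0, "ay": 0, "az": 0, "x": -0.7, "y": 0, "z": 0.3, "gripper": 1}, {"ax": 0, "ay": 0, "az": 0, "x": -0.7, "y": 0, "z": 0.3, "gripper": 1}, {"ax": 0, "ay": 0, "az": 0, "x": -0.7, "y": 0, "z": 0.3, "gripper": 1}, {"ax": 0, "ay": 0, "az": 0, "x": -0.7, "y": 0, "z": 0.3, "gripper": 1}, {"ax": 0, "ay": 0, "az": 0, "x": -0.55, "y": 0, "z": 0.19, "gripper": 1}, {"ax": 0, "ay": 0, "az": 0, "x": 0, "y": 0, "z": 0, "gripper": 1}, {"ax": 0, "ay": 0, "az": 0, "x": 0, "y": 0, "z": 0, "gripper": 1}, {"ax": 0, "ay": 0, "az": 0, "x": 0, "y": 0, "z": 0, "gripper": 1}]'

```text
clock: 8.88
eef_pos: [559.2, 303.5, 126.7]
orientation: [-90.1, -0.1, -90.0]
wrist_force: [0.2, -0.9, -0.3]
finger_gap: 0.998
```

```bash
python3 - <<'E'
from h import *
im=arm.get_image("scene");cv2.imwrite("pics/s3.png",cv2.resize(im[200:440,240:560,::-1],None,fx=2.5,fy=2.5))
im=arm.get_image("top");cv2.imwrite("pics/t3.png",cv2.resize(im[200:310,130:290,::-1],None,fx=5,fy=5))
print(ray("scene",(370.4,315.9),6))
E
```

```text
[555.76661186 125.87110841   6.        ]
```

View pics/s3.png

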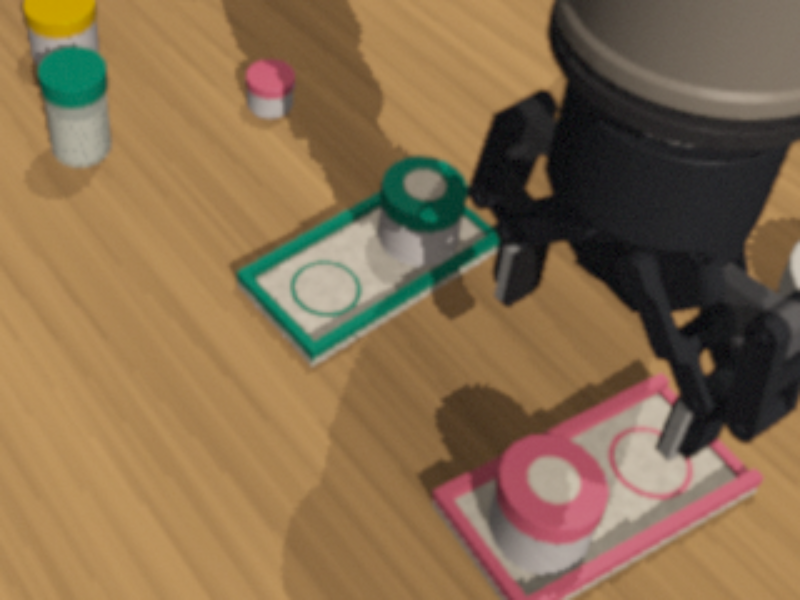

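View pics/t3.png

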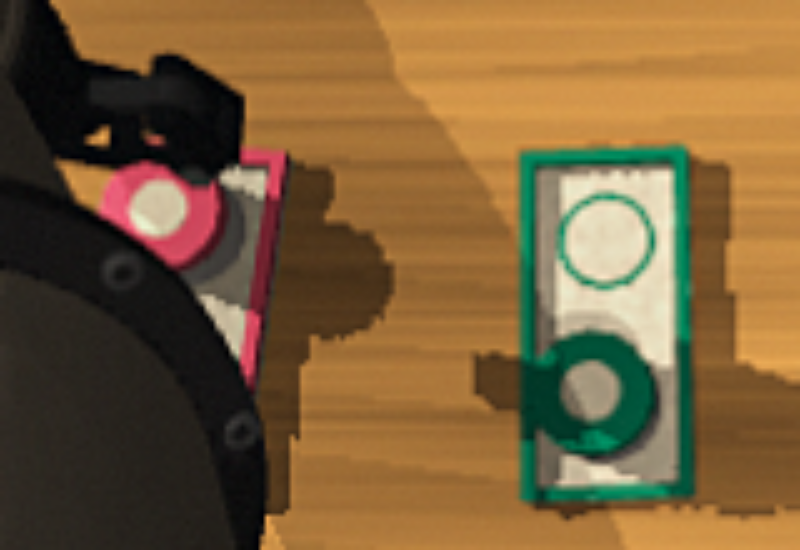

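old_teal stands on the front ring (top crop (590,392)), and the free back ring is at (606,241). Now I'll go down on old_pink.

Request:
send_rows --motion '[{"ax": 0, "ay": 0, "az": 0, "x": -0.02, "y": 0.5, "z": 0.03, "gripper": 1}, {"ax": 0, "ay": 0, "az": 0, "x": 0, "y": 0.6, "z": 0, "gripper": 1}, {"ax": 0, "ay": 0, "az": 0, "x": 0, "y": 0.6, "z": 0, "gripper": 1}, {"ax": 0, "ay": 0, "az": 0, "x": 0, "y": 0.5, "z": 0, "gripper": 1}, {"ax": 0, "ay": 0, "az": 0, "x": 0, "y": 0.4, "z": 0, "gripper": 1}, {"ax": 0, "ay": 0, "az": 0, "x": 0, "y": 0.15, "z": 0, "gripper": 1}, {"ax": 0, "ay": 0, "az": 0, "x": 0, "y": 0, "z": 0, "gripper": 1}, {"ax": 0, "ay": 0, "az": 0, "x": 0, "y": 0, "z": 0, "gripper": 0.8}, {"ax": 0, "ay": 0, "az": 0, "x": 0, "y": 0, "z": 0, "gripper": 0.65}, {"ax": 0, "ay": 0, "az": 0, "x": 0, "y": 0, "z": 0, "gripper": 0.5}, {"ax": 0, "ay": 0, "az": 0, "x": 0, "y": 0, "z": 0, "gripper": 0.4}, {"ax": 0, "ay": 0, "az": 0, "x": 0, "y": 0, "z": 0, "gripper": 0.4}, {"ax": 0, "ay": 0, "az": 0, "x": 0, "y": 0, "z": 0, "gripper": 0.4}, {"ax": 0, "ay": 0, "az": 0, "x": 0, "y": 0, "z": 0, "gripper": 0.4}, {"ax": 0, "ay": 0, "az": 0, "x": 0, "y": 0, "z": 0, "gripper": 0.4}, {"ax": 0, "ay": 0, "az": 0, "x": 0, "y": 0, "z": 0, "gripper": 0.4}]'

```text
clock: 10.32
eef_pos: [561.7, 305.4, 19.6]
orientation: [-89.9, 0.0, -90.0]
wrist_force: [-0.7, -1.7, 7.8]
finger_gap: 0.586
```

```bash
python3 - <<'E'
from h import *
f=lambda x,y:((x+.5)/5-.5+130,(y+.5)/5-.5+200)
print("oldt",ray("top",f(591,392),51),"backring",ray("top",f(606,241),6))
E
```

```text
oldt [485.1062368  123.33061001  51.        ] backring [556.73028202 124.95204185   6.        ]
```

Request:
send_rows --motion '[{"ax": 0, "ay": 0, "az": 0, "x": 0, "y": -0.1, "z": 0, "gripper": 0.4}, {"ax": 0, "ay": 0, "az": 0, "x": 0, "y": -0.2, "z": 0, "gripper": 0.4}, {"ax": 0, "ay": 0, "az": 0, "x": 0, "y": 0, "z": -0.2, "gripper": 0.4}, {"ax": 0, "ay": 0, "az": 0, "x": 0, "y": 0, "z": -0.3, "gripper": 0.4}, {"ax": 0, "ay": 0, "az": 0, "x": -0.05, "y": 0, "z": -0.4, "gripper": 0.4}, {"ax": 0, "ay": 0, "az": 0, "x": -0.05, "y": 0, "z": -0.4, "gripper": 0.4}, {"ax": 0, "ay": 0, "az": 0, "x": 0, "y": 0, "z": -0.3, "gripper": 0.4}, {"ax": 0, "ay": 0, "az": 0, "x": 0, "y": 0, "z": -0.27, "gripper": 0.4}, {"ax": 0, "ay": 0, "az": 0, "x": 0, "y": 0, "z": 0, "gripper": 0.4}, {"ax": 0, "ay": 0, "az": 0, "x": 0, "y": 0, "z": 0, "gripper": 0.4}, {"ax": 0, "ay": 0, "az": 0, "x": 0, "y": 0, "z": 0, "gripper": 0.4}]'

```text
clock: 11.23
eef_pos: [486.8, 309.2, 30.3]
orientation: [-90.0, 0.0, -90.0]
wrist_force: [0.6, -1.3, -1.5]
finger_gap: 0.591
```

```bash
python3 - <<'E'
from h import *
im=arm.get_image("scene");cv2.imwrite("pics/s4.png",cv2.resize(im[200:440,240:560,::-1],None,fx=2.5,fy=2.5))
E
```

```text
(no output)
```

View pics/s4.png

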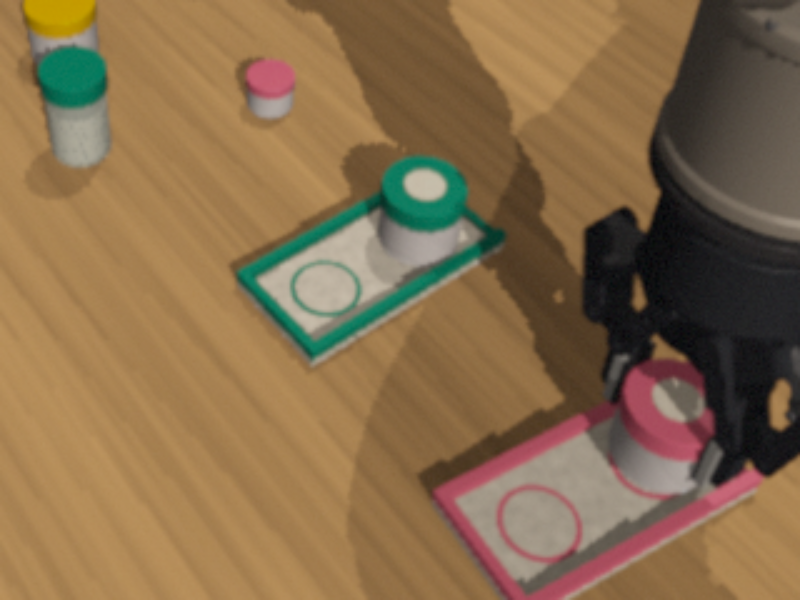

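old_pink hangs over the front ring, and the pink back ring is at scene pixel (455,408.6). Now I'll lower it, release and rise.

Request:
send_rows --motion '[{"ax": 0, "ay": 0, "az": 0, "x": 0, "y": 0.15, "z": 0, "gripper": 0.4}, {"ax": 0, "ay": 0, "az": 0, "x": 0, "y": 0.1, "z": 0, "gripper": 0.4}, {"ax": 0, "ay": 0, "az": 0, "x": 0, "y": 0.02, "z": 0, "gripper": 0.4}, {"ax": 0, "ay": 0, "az": 0, "x": 0, "y": 0, "z": 0, "gripper": 0.4}, {"ax": 0, "ay": 0, "az": 0, "x": 0, "y": 0, "z": 0, "gripper": 0.4}, {"ax": 0, "ay": 0, "az": 0, "x": 0, "y": 0, "z": 0, "gripper": 0.6}, {"ax": 0, "ay": 0, "az": 0, "x": 0, "y": 0, "z": 0, "gripper": 0.7}, {"ax": 0, "ay": 0, "az": 0, "x": 0, "y": 0, "z": 0, "gripper": 0.85}, {"ax": 0, "ay": 0, "az": 0, "x": 0, "y": 0, "z": 0, "gripper": 1}, {"ax": 0, "ay": 0, "az": 0, "x": 0, "y": 0, "z": 0, "gripper": 1}, {"ax": 0, "ay": 0, "az": 0, "x": 0, "y": 0, "z": 0, "gripper": 1}, {"ax": 0, "ay": 0, "az": 0, "x": 0, "y": -0.3, "z": 0, "gripper": 1}, {"ax": 0, "ay": 0, "az": 0, "x": 0, "y": -0.6, "z": 0, "gripper": 1}, {"ax": 0, "ay": 0, "az": 0, "x": 0, "y": -0.7, "z": 0, "gripper": 1}, {"ax": 0, "ay": 0, "az": 0, "x": 0, "y": -0.7, "z": 0, "gripper": 1}, {"ax": 0, "ay": 0, "az": 0, "x": 0, "y": -0.7, "z": 0, "gripper": 1}, {"ax": 0, "ay": 0, "az": 0, "x": 0, "y": -0.7, "z": 0, "gripper": 1}, {"ax": 0, "ay": 0, "az": 0, "x": 0, "y": -0.6, "z": 0, "gripper": 1}, {"ax": 0, "ay": 0, "az": 0, "x": 0, "y": 0, "z": 0, "gripper": 1}]'

```text
clock: 12.87
eef_pos: [487.9, 310.6, 197.3]
orientation: [-89.7, 0.2, -90.0]
wrist_force: [0.8, 0.5, -0.1]
finger_gap: 1.002
```

Request:
send_rows --motion '[{"ax": 0, "ay": 0, "az": 0, "x": 0.5, "y": 0, "z": 0.05, "gripper": 1}, {"ax": 0, "ay": 0, "az": 0, "x": 0.8, "y": 0, "z": 0.1, "gripper": 1}, {"ax": 0, "ay": 0, "az": 0, "x": 0.8, "y": 0, "z": 0, "gripper": 1}, {"ax": 0, "ay": 0, "az": 0, "x": 0.8, "y": 0, "z": 0, "gripper": 1}, {"ax": 0, "ay": 0, "az": 0, "x": 0.8, "y": 0, "z": 0, "gripper": 1}, {"ax": 0, "ay": 0, "az": 0, "x": 0.8, "y": 0, "z": 0, "gripper": 1}, {"ax": 0, "ay": 0, "az": 0, "x": 0.8, "y": 0, "z": 0, "gripper": 1}, {"ax": 0, "ay": 0, "az": 0, "x": 0.8, "y": 0, "z": 0, "gripper": 1}, {"ax": 0, "ay": 0, "az": 0, "x": 0.8, "y": 0, "z": 0, "gripper": 1}, {"ax": 0, "ay": 0, "az": 0, "x": 0.8, "y": 0, "z": 0, "gripper": 1}, {"ax": 0, "ay": 0, "az": 0, "x": 0.8, "y": 0, "z": 0, "gripper": 1}, {"ax": 0, "ay": 0, "az": 0, "x": 0.8, "y": 0, "z": 0, "gripper": 1}, {"ax": 0, "ay": 0, "az": 0, "x": 0.8, "y": 0, "z": 0, "gripper": 1}, {"ax": 0, "ay": 0, "az": 0, "x": 0.8, "y": 0, "z": 0, "gripper": 1}, {"ax": 0, "ay": 0, "az": 0, "x": 0.8, "y": 0, "z": 0, "gripper": 1}, {"ax": 0, "ay": 0, "az": 0, "x": 0.8, "y": 0, "z": 0, "gripper": 1}, {"ax": 0, "ay": 0, "az": 0, "x": 0.8, "y": 0, "z": 0, "gripper": 1}, {"ax": 0, "ay": 0, "az": 0, "x": 0.8, "y": 0, "z": 0, "gripper": 1}, {"ax": 0, "ay": 0, "az": 0, "x": 0.8, "y": 0, "z": 0, "gripper": 1}, {"ax": 0, "ay": 0, "az": 0, "x": 0.6, "y": 0, "z": 0, "gripper": 1}]'

```text
clock: 14.53
eef_pos: [491.4, -313.4, 191.9]
orientation: [-90.0, -0.0, -90.1]
wrist_force: [-0.4, 0.8, 0.6]
finger_gap: 1.0
```

Request:
send_rows --motion '[{"ax": 0, "ay": 0, "az": 0, "x": 0, "y": 0.3, "z": 0, "gripper": 1}, {"ax": 0, "ay": 0, "az": 0, "x": 0, "y": 0.4, "z": 0, "gripper": 1}, {"ax": 0, "ay": 0, "az": 0, "x": 0, "y": 0.5, "z": 0, "gripper": 1}, {"ax": 0, "ay": 0, "az": 0, "x": 0, "y": 0.4, "z": 0, "gripper": 1}, {"ax": 0, "ay": 0, "az": 0, "x": 0, "y": 0.2, "z": 0, "gripper": 1}, {"ax": 0, "ay": 0, "az": 0, "x": 0, "y": 0, "z": 0, "gripper": 1}, {"ax": 0, "ay": 0, "az": 0, "x": 0, "y": 0, "z": 0, "gripper": 1}, {"ax": 0, "ay": 0, "az": 0, "x": 0, "y": 0, "z": 0, "gripper": 1}]'

```text
clock: 15.2
eef_pos: [492.6, -310.9, 120.4]
orientation: [-89.9, -0.0, -90.0]
wrist_force: [0.6, 0.4, 0.3]
finger_gap: 1.0
```

```bash
python3 - <<'E'
from h import *
im=arm.get_image("scene");cv2.imwrite("pics/s5.png",im[:,:,::-1])
im=arm.get_image("top");cv2.imwrite("pics/t5.png",cv2.resize(im[200:310,130:290,::-1],None,fx=5,fy=5))
print(ray("scene",(455.,408.6),6))
E
```

```text
[557.56264576 301.8819175    6.        ]
```

View pics/s5.png

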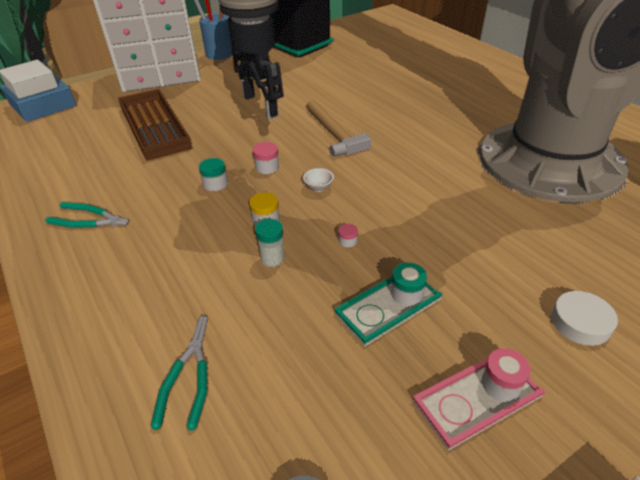

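View pics/t5.png

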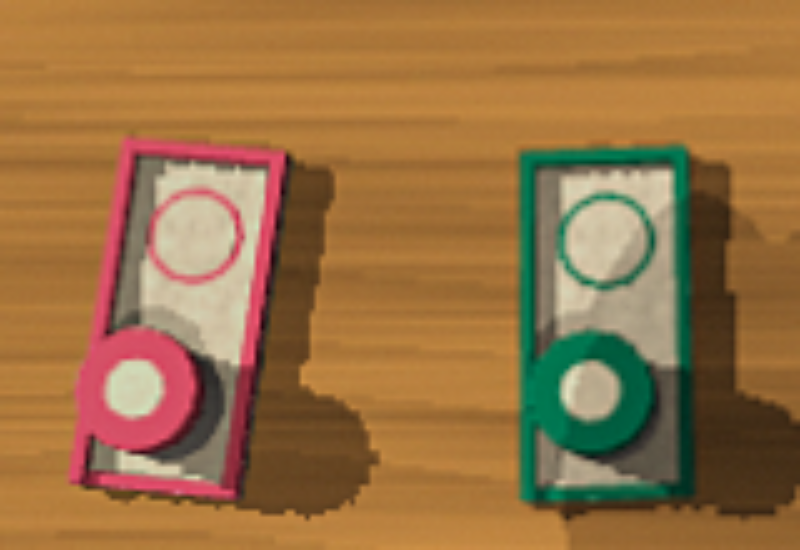

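Both old tins stand at the front (pink lid at top crop (136,388)) and both back rings are free. Now I'll go down on new_pink.

Request:
send_rows --motion '[{"ax": 0, "ay": 0, "az": 0, "x": -0.04, "y": 0.5, "z": 0, "gripper": 1}, {"ax": 0, "ay": 0, "az": 0, "x": 0, "y": 0.6, "z": 0, "gripper": 1}, {"ax": 0, "ay": 0, "az": 0, "x": 0, "y": 0.6, "z": 0, "gripper": 1}, {"ax": 0, "ay": 0, "az": 0, "x": 0, "y": 0.5, "z": 0, "gripper": 1}, {"ax": 0, "ay": 0, "az": 0, "x": 0, "y": 0.35, "z": 0, "gripper": 1}, {"ax": 0, "ay": 0, "az": 0, "x": 0, "y": 0.1, "z": 0, "gripper": 1}, {"ax": 0, "ay": 0, "az": 0, "x": 0, "y": 0, "z": 0, "gripper": 1}, {"ax": 0, "ay": 0, "az": 0, "x": 0, "y": 0, "z": 0, "gripper": 0.8}, {"ax": 0, "ay": 0, "az": 0, "x": 0, "y": 0, "z": 0, "gripper": 0.65}, {"ax": 0, "ay": 0, "az": 0, "x": 0, "y": 0, "z": 0, "gripper": 0.5}, {"ax": 0, "ay": 0, "az": 0, "x": 0, "y": 0, "z": 0, "gripper": 0.4}, {"ax": 0, "ay": 0, "az": 0, "x": 0, "y": 0, "z": 0, "gripper": 0.4}, {"ax": 0, "ay": 0, "az": 0, "x": 0, "y": 0, "z": 0, "gripper": 0.4}, {"ax": 0, "ay": 0, "az": 0, "x": 0, "y": 0, "z": 0, "gripper": 0.4}, {"ax": 0, "ay": 0, "az": 0, "x": 0, "y": 0, "z": 0, "gripper": 0.4}, {"ax": 0, "ay": 0, "az": 0, "x": 0, "y": 0, "z": 0, "gripper": 0.4}]'

```text
clock: 16.63
eef_pos: [492.8, -309.6, 14.7]
orientation: [-89.9, -0.0, -90.0]
wrist_force: [-1.7, 0.7, 9.6]
finger_gap: 0.586
```

```bash
python3 - <<'E'
from h import *
f=lambda x,y:((x+.5)/5-.5+130,(y+.5)/5-.5+200)
print("oldp",ray("top",f(136,388),51),"backring",ray("top",f(196,236),6))
im=arm.get_image("scene");cv2.imwrite("pics/s6.png",cv2.resize(im[50:230,150:400,::-1],None,fx=3,fy=3))
E
```

```text
oldp [486.62829417 309.73159661  51.        ] backring [559.22541286 302.86074778   6.        ]
```

View pics/s6.png

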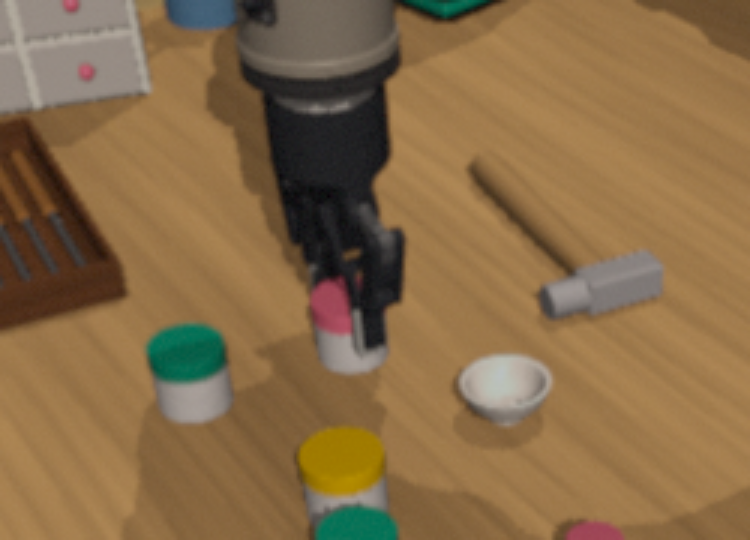

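new_pink is gripped (opening about 50 mm) and the bowl is clear. Next I'll lift it and carry it to the pink back ring at (558.4, 302.4).

Request:
send_rows --motion '[{"ax": 0, "ay": 0, "az": 0, "x": 0, "y": -0.2, "z": 0, "gripper": 0.4}, {"ax": 0, "ay": 0, "az": 0, "x": 0, "y": -0.5, "z": 0, "gripper": 0.4}, {"ax": 0, "ay": 0, "az": 0, "x": 0, "y": -0.7, "z": 0, "gripper": 0.4}, {"ax": 0, "ay": 0, "az": 0, "x": 0, "y": -0.7, "z": 0, "gripper": 0.4}, {"ax": 0, "ay": 0, "az": 0, "x": 0, "y": -0.7, "z": 0, "gripper": 0.4}, {"ax": 0, "ay": 0, "az": 0, "x": 0, "y": -0.7, "z": 0, "gripper": 0.4}, {"ax": 0, "ay": 0, "az": 0, "x": 0, "y": -0.4, "z": 0, "gripper": 0.4}, {"ax": 0, "ay": 0, "az": 0, "x": 0, "y": 0, "z": 0, "gripper": 0.4}]'

```text
clock: 17.35
eef_pos: [493.6, -310.1, 174.1]
orientation: [-89.7, -0.1, -90.0]
wrist_force: [-0.1, -0.4, -0.2]
finger_gap: 0.586
```

Request:
send_rows --motion '[{"ax": 0, "ay": 0, "az": 0, "x": -0.3, "y": 0, "z": 0, "gripper": 0.4}, {"ax": 0, "ay": 0, "az": 0, "x": -0.6, "y": 0, "z": 0.1, "gripper": 0.4}, {"ax": 0, "ay": 0, "az": 0, "x": -0.8, "y": 0, "z": 0.1, "gripper": 0.4}, {"ax": 0, "ay": 0, "az": 0, "x": -0.8, "y": 0, "z": 0.1, "gripper": 0.4}, {"ax": 0, "ay": 0, "az": 0, "x": -0.8, "y": 0, "z": 0.1, "gripper": 0.4}, {"ax": 0, "ay": 0, "az": 0, "x": -0.8, "y": 0, "z": 0.1, "gripper": 0.4}, {"ax": 0, "ay": 0, "az": 0, "x": -0.8, "y": 0, "z": 0.1, "gripper": 0.4}, {"ax": 0, "ay": 0, "az": 0, "x": -0.8, "y": 0, "z": 0.1, "gripper": 0.4}, {"ax": 0, "ay": 0, "az": 0, "x": -0.8, "y": 0, "z": 0.1, "gripper": 0.4}, {"ax": 0, "ay": 0, "az": 0, "x": -0.8, "y": 0, "z": 0.1, "gripper": 0.4}, {"ax": 0, "ay": 0, "az": 0, "x": -0.8, "y": 0, "z": 0.1, "gripper": 0.4}, {"ax": 0, "ay": 0, "az": 0, "x": -0.8, "y": 0, "z": 0.1, "gripper": 0.4}, {"ax": 0, "ay": 0, "az": 0, "x": -0.8, "y": 0, "z": 0.1, "gripper": 0.4}, {"ax": 0, "ay": 0, "az": 0, "x": -0.8, "y": 0, "z": 0.1, "gripper": 0.4}, {"ax": 0, "ay": 0, "az": 0, "x": -0.8, "y": 0, "z": 0.1, "gripper": 0.4}, {"ax": 0, "ay": 0, "az": 0, "x": -0.8, "y": 0, "z": 0.1, "gripper": 0.4}, {"ax": 0, "ay": 0, "az": 0, "x": -0.8, "y": 0, "z": 0.04, "gripper": 0.4}, {"ax": 0, "ay": 0, "az": 0, "x": -0.8, "y": 0, "z": 0, "gripper": 0.4}, {"ax": 0, "ay": 0, "az": 0, "x": -0.8, "y": 0, "z": 0, "gripper": 0.4}, {"ax": 0, "ay": 0, "az": 0, "x": -0.8, "y": 0, "z": 0, "gripper": 0.4}]'

```text
clock: 19.02
eef_pos: [552.5, 304.5, 168.5]
orientation: [-90.1, -0.0, -90.0]
wrist_force: [1.5, -0.1, -0.6]
finger_gap: 0.588
```

Request:
send_rows --motion '[{"ax": 0, "ay": 0, "az": 0, "x": -0.5, "y": 0, "z": 0, "gripper": 0.4}, {"ax": 0, "ay": 0, "az": 0, "x": -0.1, "y": 0.2, "z": 0, "gripper": 0.4}, {"ax": 0, "ay": 0, "az": 0, "x": 0, "y": 0.6, "z": 0, "gripper": 0.4}, {"ax": 0, "ay": 0, "az": 0, "x": 0, "y": 0.7, "z": 0, "gripper": 0.4}, {"ax": 0, "ay": 0, "az": 0, "x": 0, "y": 0.6, "z": 0, "gripper": 0.4}, {"ax": 0, "ay": 0, "az": 0, "x": 0, "y": 0.4, "z": 0, "gripper": 0.4}, {"ax": 0, "ay": 0, "az": 0, "x": 0, "y": 0, "z": 0, "gripper": 0.4}, {"ax": 0, "ay": 0, "az": 0, "x": 0, "y": 0, "z": 0, "gripper": 0.4}, {"ax": 0, "ay": 0, "az": 0, "x": 0, "y": 0, "z": 0, "gripper": 0.4}]'

```text
clock: 19.77
eef_pos: [554.0, 326.9, 70.1]
orientation: [-90.0, 0.0, -90.0]
wrist_force: [0.6, 0.9, -0.3]
finger_gap: 0.587
```

Request:
send_rows --motion '[{"ax": 0, "ay": 0, "az": 0, "x": 0.2, "y": 0, "z": 0.05, "gripper": 0.4}, {"ax": 0, "ay": 0, "az": 0, "x": 0.3, "y": 0, "z": 0.06, "gripper": 0.4}, {"ax": 0, "ay": 0, "az": 0, "x": 0.11, "y": 0, "z": 0, "gripper": 0.4}, {"ax": 0, "ay": 0, "az": 0, "x": 0, "y": 0, "z": 0, "gripper": 0.4}, {"ax": 0, "ay": 0, "az": 0, "x": 0, "y": 0, "z": 0, "gripper": 0.4}, {"ax": 0, "ay": 0, "az": 0, "x": 0, "y": 0, "z": 0, "gripper": 0.4}]'

```text
clock: 20.27
eef_pos: [558.3, 302.5, 69.6]
orientation: [-90.0, 0.0, -90.0]
wrist_force: [-0.2, -0.5, -1.7]
finger_gap: 0.589
```

```bash
python3 - <<'E'
from h import *
im=arm.get_image("scene");cv2.imwrite("pics/s7.png",cv2.resize(im[200:460,260:600,::-1],None,fx=2.3,fy=2.3))
E
```

```text
(no output)
```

View pics/s7.png

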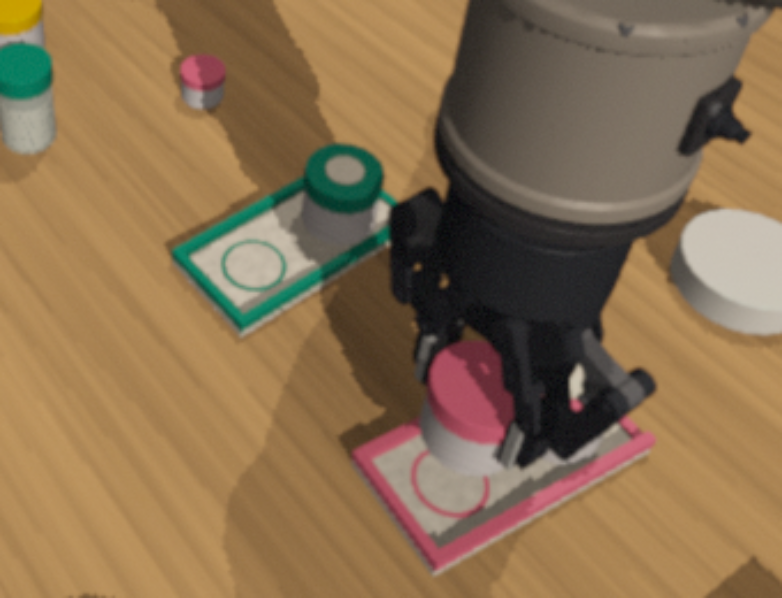

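new_pink is held upright above the back ring. Now I'll lower it, release and rise.

Request:
send_rows --motion '[{"ax": 0, "ay": 0, "az": 0, "x": 0, "y": 0.3, "z": 0, "gripper": 0.4}, {"ax": 0, "ay": 0, "az": 0, "x": 0, "y": 0.4, "z": 0, "gripper": 0.4}, {"ax": 0, "ay": 0, "az": 0, "x": 0, "y": 0.3, "z": 0, "gripper": 0.4}, {"ax": 0, "ay": 0, "az": 0, "x": 0, "y": 0.15, "z": 0, "gripper": 0.4}, {"ax": 0, "ay": 0, "az": 0, "x": 0, "y": 0.07, "z": 0, "gripper": 0.4}, {"ax": 0, "ay": 0, "az": 0, "x": 0, "y": 0, "z": 0, "gripper": 0.4}, {"ax": 0, "ay": 0, "az": 0, "x": 0, "y": 0, "z": 0, "gripper": 0.4}]'

```text
clock: 20.9
eef_pos: [558.1, 302.6, 20.2]
orientation: [-90.0, -0.0, -90.0]
wrist_force: [-0.9, -0.3, 0.9]
finger_gap: 0.588
```

Request:
send_rows --motion '[{"ax": 0, "ay": 0, "az": 0, "x": 0, "y": 0, "z": 0, "gripper": 0.6}, {"ax": 0, "ay": 0, "az": 0, "x": 0, "y": 0, "z": 0, "gripper": 0.7}, {"ax": 0, "ay": 0, "az": 0, "x": 0, "y": 0, "z": 0, "gripper": 0.85}, {"ax": 0, "ay": 0, "az": 0, "x": 0, "y": 0, "z": 0, "gripper": 1}, {"ax": 0, "ay": 0, "az": 0, "x": 0, "y": 0, "z": 0, "gripper": 1}, {"ax": 0, "ay": 0, "az": 0, "x": 0, "y": 0, "z": 0, "gripper": 1}, {"ax": 0, "ay": 0, "az": 0, "x": 0, "y": -0.3, "z": 0, "gripper": 1}, {"ax": 0, "ay": 0, "az": 0, "x": 0, "y": -0.6, "z": 0, "gripper": 1}, {"ax": 0, "ay": 0, "az": 0, "x": 0, "y": -0.7, "z": 0, "gripper": 1}, {"ax": 0, "ay": 0, "az": 0, "x": 0, "y": -0.7, "z": 0, "gripper": 1}, {"ax": 0, "ay": 0, "az": 0, "x": 0, "y": -0.7, "z": 0, "gripper": 1}, {"ax": 0, "ay": 0, "az": 0, "x": 0, "y": -0.7, "z": 0, "gripper": 1}, {"ax": 0, "ay": 0, "az": 0, "x": 0, "y": -0.6, "z": 0, "gripper": 1}, {"ax": 0, "ay": 0, "az": 0, "x": 0, "y": 0, "z": 0, "gripper": 1}]'

```text
clock: 22.07
eef_pos: [560.1, 303.6, 198.9]
orientation: [-89.6, 0.2, -90.0]
wrist_force: [1.2, 0.0, 0.8]
finger_gap: 1.006
```

Request:
send_rows --motion '[{"ax": 0, "ay": 0, "az": 0, "x": 0.5, "y": 0, "z": 0.05, "gripper": 1}, {"ax": 0, "ay": 0, "az": 0, "x": 0.8, "y": 0, "z": 0.1, "gripper": 1}, {"ax": 0, "ay": 0, "az": 0, "x": 0.8, "y": 0, "z": 0.1, "gripper": 1}, {"ax": 0, "ay": 0, "az": 0, "x": 0.8, "y": 0, "z": 0.1, "gripper": 1}, {"ax": 0, "ay": 0, "az": 0, "x": 0.8, "y": 0, "z": 0.1, "gripper": 1}, {"ax": 0, "ay": 0, "az": 0, "x": 0.8, "y": 0, "z": 0.1, "gripper": 1}, {"ax": 0, "ay": 0, "az": 0, "x": 0.8, "y": 0, "z": 0.1, "gripper": 1}, {"ax": 0, "ay": 0, "az": 0, "x": 0.8, "y": 0, "z": 0.1, "gripper": 1}, {"ax": 0, "ay": 0, "az": 0, "x": 0.8, "y": 0, "z": 0.1, "gripper": 1}, {"ax": 0, "ay": 0, "az": 0, "x": 0.8, "y": 0, "z": 0.1, "gripper": 1}, {"ax": 0, "ay": 0, "az": 0, "x": 0.8, "y": 0, "z": 0.1, "gripper": 1}, {"ax": 0, "ay": 0, "az": 0, "x": 0.8, "y": 0, "z": 0.1, "gripper": 1}, {"ax": 0, "ay": 0, "az": 0, "x": 0.8, "y": 0, "z": 0.05, "gripper": 1}, {"ax": 0, "ay": 0, "az": 0, "x": 0.8, "y": 0, "z": 0, "gripper": 1}, {"ax": 0, "ay": 0, "az": 0, "x": 0.8, "y": 0, "z": 0, "gripper": 1}, {"ax": 0, "ay": 0, "az": 0, "x": 0.8, "y": 0, "z": 0, "gripper": 1}, {"ax": 0, "ay": 0, "az": 0, "x": 0.8, "y": 0, "z": 0, "gripper": 1}, {"ax": 0, "ay": 0, "az": 0, "x": 0.8, "y": 0, "z": 0, "gripper": 1}, {"ax": 0, "ay": 0, "az": 0, "x": 0.8, "y": 0, "z": 0, "gripper": 1}, {"ax": 0, "ay": 0, "az": 0, "x": 0.58, "y": 0, "z": 0, "gripper": 1}]'

```text
clock: 23.73
eef_pos: [605.3, -320.0, 193.3]
orientation: [-90.0, -0.0, -90.1]
wrist_force: [-1.2, 0.8, -0.5]
finger_gap: 1.003
```

Request:
send_rows --motion '[{"ax": 0, "ay": 0, "az": 0, "x": 0, "y": 0.3, "z": 0, "gripper": 1}, {"ax": 0, "ay": 0, "az": 0, "x": 0, "y": 0.4, "z": 0, "gripper": 1}, {"ax": 0, "ay": 0, "az": 0, "x": 0, "y": 0.5, "z": 0, "gripper": 1}, {"ax": 0, "ay": 0, "az": 0, "x": 0, "y": 0.4, "z": 0, "gripper": 1}, {"ax": 0, "ay": 0, "az": 0, "x": 0, "y": 0.2, "z": 0, "gripper": 1}, {"ax": 0, "ay": 0, "az": 0, "x": 0, "y": 0, "z": 0, "gripper": 1}, {"ax": 0, "ay": 0, "az": 0, "x": 0, "y": 0, "z": 0, "gripper": 1}, {"ax": 0, "ay": 0, "az": 0, "x": 0, "y": 0, "z": 0, "gripper": 1}]'

```text
clock: 24.4
eef_pos: [606.7, -317.0, 121.8]
orientation: [-89.9, -0.0, -90.0]
wrist_force: [0.1, -0.6, 0.5]
finger_gap: 0.999
```

```bash
python3 - <<'E'
from h import *
im=arm.get_image("scene");cv2.imwrite("pics/s8.png",im[:,:,::-1])
im=arm.get_image("top");cv2.imwrite("pics/t8.png",cv2.resize(im[200:310,130:290,::-1],None,fx=5,fy=5))
E
```

```text
(no output)
```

View pics/s8.png

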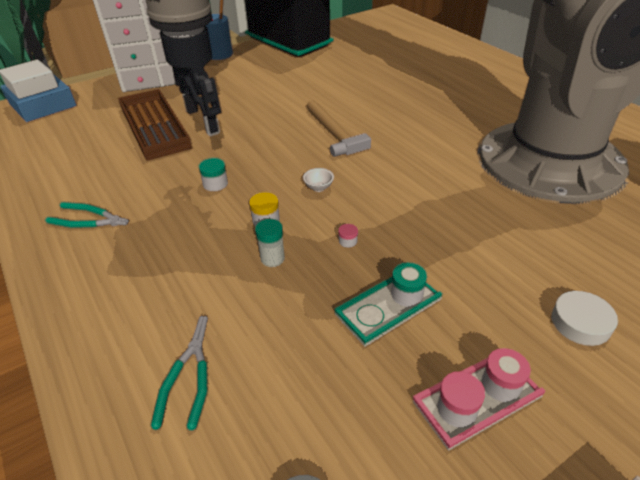

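View pics/t8.png

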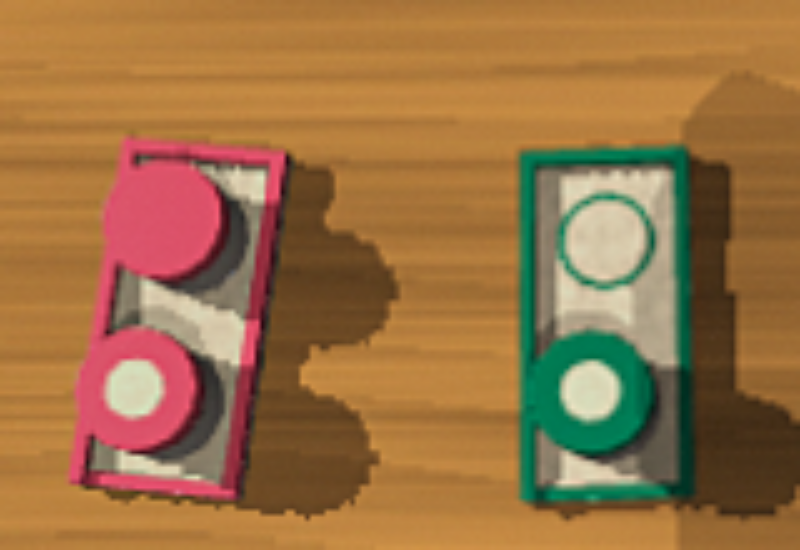

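The pink row is complete: the new lid is at top crop (164,220) and the old one at (136,388). Now I'll go down on new_teal at about (605, -315.5).

Request:
send_rows --motion '[{"ax": 0, "ay": 0, "az": 0, "x": -0.04, "y": 0.5, "z": -0.04, "gripper": 1}, {"ax": 0, "ay": 0, "az": 0, "x": 0, "y": 0.6, "z": 0, "gripper": 1}, {"ax": 0, "ay": 0, "az": 0, "x": 0, "y": 0.6, "z": 0, "gripper": 1}, {"ax": 0, "ay": 0, "az": 0, "x": 0, "y": 0.5, "z": 0, "gripper": 1}, {"ax": 0, "ay": 0, "az": 0, "x": 0, "y": 0.35, "z": 0, "gripper": 1}, {"ax": 0, "ay": 0, "az": 0, "x": 0, "y": 0.13, "z": 0, "gripper": 1}, {"ax": 0, "ay": 0, "az": 0, "x": 0, "y": 0, "z": 0, "gripper": 1}, {"ax": 0, "ay": 0, "az": 0, "x": 0, "y": 0, "z": 0, "gripper": 0.8}, {"ax": 0, "ay": 0, "az": 0, "x": 0, "y": 0, "z": 0, "gripper": 0.65}, {"ax": 0, "ay": 0, "az": 0, "x": 0, "y": 0, "z": 0, "gripper": 0.5}, {"ax": 0, "ay": 0, "az": 0, "x": 0, "y": 0, "z": 0, "gripper": 0.4}, {"ax": 0, "ay": 0, "az": 0, "x": 0, "y": 0, "z": 0, "gripper": 0.4}, {"ax": 0, "ay": 0, "az": 0, "x": 0, "y": 0, "z": 0, "gripper": 0.4}, {"ax": 0, "ay": 0, "az": 0, "x": 0, "y": 0, "z": 0, "gripper": 0.4}, {"ax": 0, "ay": 0, "az": 0, "x": 0, "y": 0, "z": 0, "gripper": 0.4}, {"ax": 0, "ay": 0, "az": 0, "x": 0, "y": 0, "z": 0, "gripper": 0.4}]'

```text
clock: 25.83
eef_pos: [605.2, -315.7, 14.9]
orientation: [-89.9, -0.0, -90.0]
wrist_force: [-1.5, 0.0, 6.9]
finger_gap: 0.588
```

```bash
python3 - <<'E'
from h import *
f=lambda x,y:((x+.5)/5-.5+130,(y+.5)/5-.5+200)
print("newp",ray("top",f(164,220),51))
im=arm.get_image("scene");cv2.imwrite("pics/s9.png",cv2.resize(im[50:230,150:400,::-1],None,fx=3,fy=3))
E
```

```text
newp [556.64732959 302.52198812  51.        ]
```

View pics/s9.png

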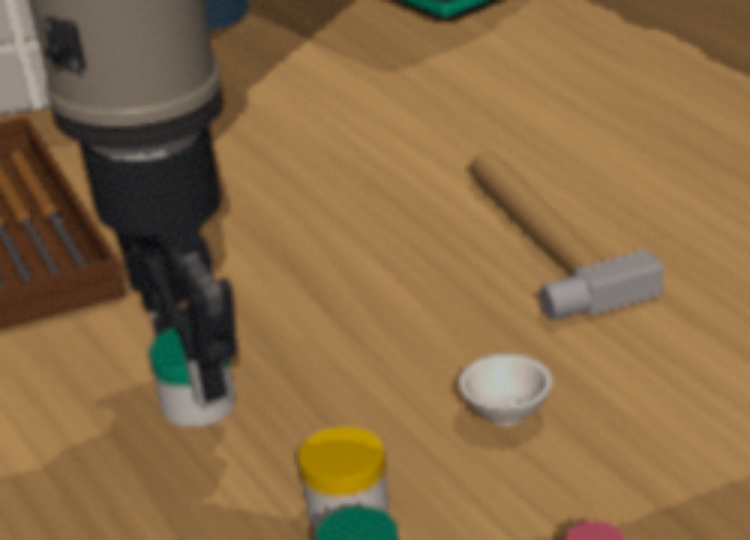

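new_teal is gripped. Next I'll lift it and carry it to the teal back ring at (557, 125).

Request:
send_rows --motion '[{"ax": 0, "ay": 0, "az": 0, "x": 0, "y": -0.2, "z": 0, "gripper": 0.4}, {"ax": 0, "ay": 0, "az": 0, "x": 0, "y": -0.5, "z": 0, "gripper": 0.4}, {"ax": 0, "ay": 0, "az": 0, "x": 0, "y": -0.7, "z": 0, "gripper": 0.4}, {"ax": 0, "ay": 0, "az": 0, "x": 0, "y": -0.7, "z": 0, "gripper": 0.4}, {"ax": 0, "ay": 0, "az": 0, "x": 0, "y": -0.7, "z": 0, "gripper": 0.4}, {"ax": 0, "ay": 0, "az": 0, "x": 0, "y": -0.7, "z": 0, "gripper": 0.4}, {"ax": 0, "ay": 0, "az": 0, "x": 0, "y": -0.4, "z": 0, "gripper": 0.4}, {"ax": 0, "ay": 0, "az": 0, "x": 0, "y": 0, "z": 0, "gripper": 0.4}]'

```text
clock: 26.55
eef_pos: [606.2, -316.1, 174.8]
orientation: [-89.6, -0.1, -90.0]
wrist_force: [0.6, 0.6, -2.5]
finger_gap: 0.591
```

Request:
send_rows --motion '[{"ax": 0, "ay": 0, "az": 0, "x": -0.3, "y": 0, "z": 0, "gripper": 0.4}, {"ax": 0, "ay": 0, "az": 0, "x": -0.6, "y": 0, "z": -0.1, "gripper": 0.4}, {"ax": 0, "ay": 0, "az": 0, "x": -0.8, "y": 0, "z": -0.1, "gripper": 0.4}, {"ax": 0, "ay": 0, "az": 0, "x": -0.8, "y": 0, "z": -0.1, "gripper": 0.4}, {"ax": 0, "ay": 0, "az": 0, "x": -0.8, "y": 0, "z": -0.1, "gripper": 0.4}, {"ax": 0, "ay": 0, "az": 0, "x": -0.8, "y": 0, "z": -0.1, "gripper": 0.4}, {"ax": 0, "ay": 0, "az": 0, "x": -0.8, "y": 0, "z": -0.1, "gripper": 0.4}, {"ax": 0, "ay": 0, "az": 0, "x": -0.8, "y": 0, "z": -0.1, "gripper": 0.4}, {"ax": 0, "ay": 0, "az": 0, "x": -0.8, "y": 0, "z": -0.1, "gripper": 0.4}, {"ax": 0, "ay": 0, "az": 0, "x": -0.8, "y": 0, "z": -0.1, "gripper": 0.4}, {"ax": 0, "ay": 0, "az": 0, "x": -0.8, "y": 0, "z": -0.1, "gripper": 0.4}, {"ax": 0, "ay": 0, "az": 0, "x": -0.8, "y": 0, "z": -0.1, "gripper": 0.4}, {"ax": 0, "ay": 0, "az": 0, "x": -0.8, "y": 0, "z": -0.1, "gripper": 0.4}, {"ax": 0, "ay": 0, "az": 0, "x": -0.8, "y": 0, "z": 0, "gripper": 0.4}, {"ax": 0, "ay": 0, "az": 0, "x": -0.5, "y": 0, "z": 0, "gripper": 0.4}, {"ax": 0, "ay": 0, "az": 0, "x": 0, "y": 0, "z": 0, "gripper": 0.4}, {"ax": 0, "ay": 0, "az": 0, "x": 0, "y": 0, "z": 0, "gripper": 0.4}, {"ax": 0, "ay": 0, "az": 0, "x": 0, "y": 0, "z": 0, "gripper": 0.4}]'

```text
clock: 28.05
eef_pos: [556.0, 124.3, 168.8]
orientation: [-90.1, -0.0, -90.0]
wrist_force: [0.7, 0.6, -1.0]
finger_gap: 0.585
```

Request:
send_rows --motion '[{"ax": 0, "ay": 0, "az": 0, "x": -0.02, "y": 0.3, "z": 0.03, "gripper": 0.4}, {"ax": 0, "ay": 0, "az": 0, "x": 0, "y": 0.6, "z": 0, "gripper": 0.4}, {"ax": 0, "ay": 0, "az": 0, "x": 0, "y": 0.7, "z": 0, "gripper": 0.4}, {"ax": 0, "ay": 0, "az": 0, "x": 0, "y": 0.6, "z": 0, "gripper": 0.4}, {"ax": 0, "ay": 0, "az": 0, "x": 0, "y": 0.4, "z": 0, "gripper": 0.4}, {"ax": 0, "ay": 0, "az": 0, "x": 0, "y": 0, "z": 0, "gripper": 0.4}, {"ax": 0, "ay": 0, "az": 0, "x": 0, "y": 0, "z": 0, "gripper": 0.4}, {"ax": 0, "ay": 0, "az": 0, "x": 0, "y": 0, "z": 0, "gripper": 0.4}]'

```text
clock: 28.72
eef_pos: [558.2, 125.2, 66.0]
orientation: [-90.0, 0.0, -90.1]
wrist_force: [0.3, -0.0, -1.0]
finger_gap: 0.586
```

```bash
python3 - <<'E'
from h import *
im=arm.get_image("scene");cv2.imwrite("pics/s10.png",cv2.resize(im[200:460,260:600,::-1],None,fx=2.3,fy=2.3))
E
```

```text
(no output)
```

View pics/s10.png

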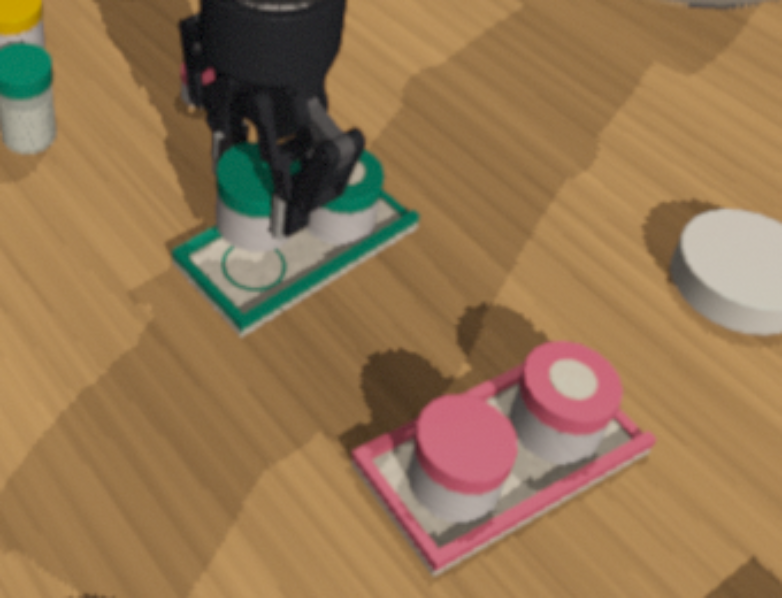

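new_teal is held upright above the free back ring, clear of old_teal. Now I'll lower it 45 mm, release and rise.

Request:
send_rows --motion '[{"ax": 0, "ay": 0, "az": 0, "x": 0, "y": 0.3, "z": -0.02, "gripper": 0.4}, {"ax": 0, "ay": 0, "az": 0, "x": 0, "y": 0.35, "z": 0, "gripper": 0.4}, {"ax": 0, "ay": 0, "az": 0, "x": 0, "y": 0.25, "z": 0, "gripper": 0.4}, {"ax": 0, "ay": 0, "az": 0, "x": 0, "y": 0.15, "z": 0, "gripper": 0.4}, {"ax": 0, "ay": 0, "az": 0, "x": 0, "y": 0.08, "z": 0, "gripper": 0.4}, {"ax": 0, "ay": 0, "az": 0, "x": 0, "y": 0, "z": 0, "gripper": 0.4}, {"ax": 0, "ay": 0, "az": 0, "x": 0, "y": 0, "z": 0, "gripper": 0.4}]'

```text
clock: 29.35
eef_pos: [557.2, 125.7, 20.3]
orientation: [-90.0, 0.0, -90.0]
wrist_force: [0.9, -0.3, -1.2]
finger_gap: 0.589
```

Request:
send_rows --motion '[{"ax": 0, "ay": 0, "az": 0, "x": 0, "y": 0, "z": 0, "gripper": 0.6}, {"ax": 0, "ay": 0, "az": 0, "x": 0, "y": 0, "z": 0, "gripper": 0.7}, {"ax": 0, "ay": 0, "az": 0, "x": 0, "y": 0, "z": 0, "gripper": 0.85}, {"ax": 0, "ay": 0, "az": 0, "x": 0, "y": 0, "z": 0, "gripper": 1}, {"ax": 0, "ay": 0, "az": 0, "x": 0, "y": 0, "z": 0, "gripper": 1}, {"ax": 0, "ay": 0, "az": 0, "x": 0, "y": 0, "z": 0, "gripper": 1}, {"ax": 0, "ay": 0, "az": 0, "x": 0, "y": -0.3, "z": 0, "gripper": 1}, {"ax": 0, "ay": 0, "az": 0, "x": 0, "y": -0.6, "z": 0, "gripper": 1}, {"ax": 0, "ay": 0, "az": 0, "x": 0, "y": -0.7, "z": 0, "gripper": 1}, {"ax": 0, "ay": 0, "az": 0, "x": 0, "y": -0.7, "z": 0, "gripper": 1}, {"ax": 0, "ay": 0, "az": 0, "x": 0, "y": -0.7, "z": 0, "gripper": 1}, {"ax": 0, "ay": 0, "az": 0, "x": 0, "y": -0.7, "z": 0, "gripper": 1}, {"ax": 0, "ay": 0, "az": 0, "x": 0, "y": -0.6, "z": 0, "gripper": 1}, {"ax": 0, "ay": 0, "az": 0, "x": 0, "y": 0, "z": 0, "gripper": 1}]'

```text
clock: 30.52
eef_pos: [559.0, 126.2, 198.0]
orientation: [-89.6, 0.1, -90.0]
wrist_force: [1.2, -0.0, 0.1]
finger_gap: 1.001
```

Request:
send_rows --motion '[{"ax": 0, "ay": 0, "az": 0, "x": 0.5, "y": 0, "z": 0, "gripper": 1}, {"ax": 0, "ay": 0, "az": 0, "x": 0.8, "y": 0, "z": 0, "gripper": 1}, {"ax": 0, "ay": 0, "az": 0, "x": 0.8, "y": 0, "z": 0, "gripper": 1}, {"ax": 0, "ay": 0, "az": 0, "x": 0.8, "y": 0, "z": 0, "gripper": 1}, {"ax": 0, "ay": 0, "az": 0, "x": 0.8, "y": 0, "z": 0, "gripper": 1}, {"ax": 0, "ay": 0, "az": 0, "x": 0.8, "y": 0, "z": 0, "gripper": 1}, {"ax": 0, "ay": 0, "az": 0, "x": 0.8, "y": 0, "z": 0, "gripper": 1}, {"ax": 0, "ay": 0, "az": 0, "x": 0.8, "y": 0, "z": 0, "gripper": 1}, {"ax": 0, "ay": 0, "az": 0, "x": 0.8, "y": 0, "z": 0, "gripper": 1}, {"ax": 0, "ay": 0, "az": 0, "x": 0.8, "y": 0, "z": 0, "gripper": 1}, {"ax": 0, "ay": 0, "az": 0, "x": 0.8, "y": 0, "z": 0, "gripper": 1}, {"ax": 0, "ay": 0, "az": 0, "x": 0.4, "y": 0, "z": 0, "gripper": 1}, {"ax": 0, "ay": 0, "az": 0, "x": 0, "y": 0, "z": 0, "gripper": 1}, {"ax": 0, "ay": 0, "az": 0, "x": 0, "y": 0, "z": 0, "gripper": 1}, {"ax": 0, "ay": 0, "az": 0, "x": 0, "y": 0, "z": 0, "gripper": 1}]'

```text
clock: 31.77
eef_pos: [556.9, -229.5, 192.3]
orientation: [-90.0, 0.0, -90.0]
wrist_force: [0.5, 0.8, -0.1]
finger_gap: 1.001
```

```bash
python3 - <<'E'
from h import *
im=arm.get_image("scene");cv2.imwrite("pics/s11.png",im[:,:,::-1])
im=arm.get_image("top");cv2.imwrite("pics/t11.png",cv2.resize(im[200:310,130:290,::-1],None,fx=5,fy=5))
E
```

```text
(no output)
```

View pics/s11.png

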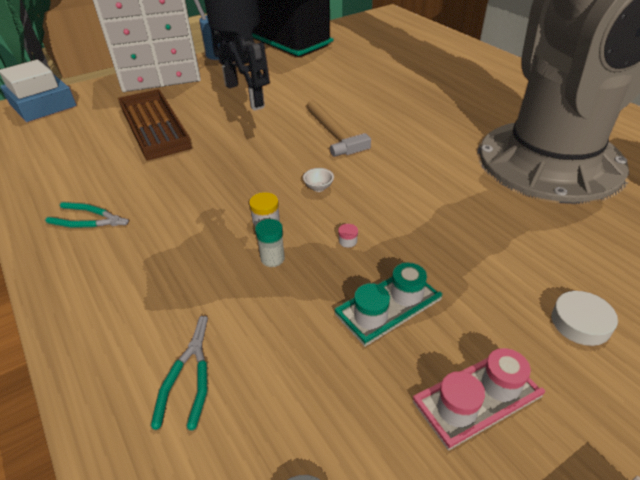

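View pics/t11.png

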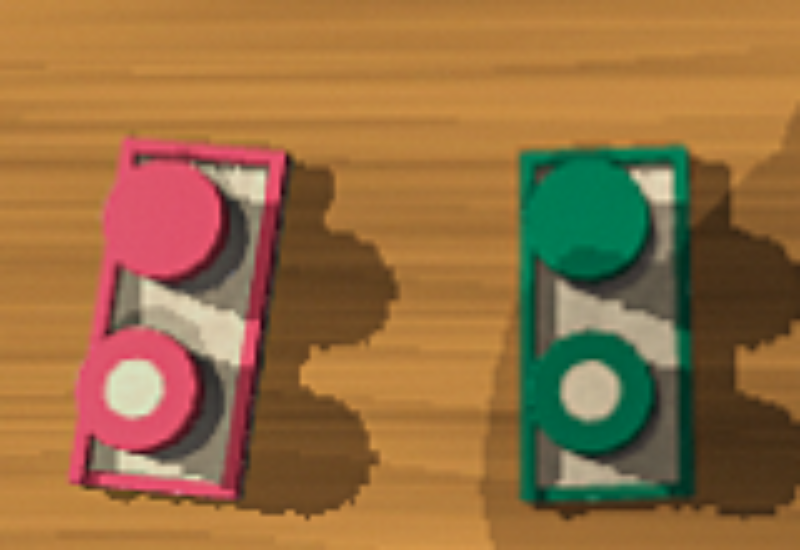

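All four tins stand in their rows, with lids at top crop (164,220), (136,388), (587,218) and (591,392). The clutter is unmoved at its starting pixels and the gripper is far away. One last check in row frames, then I'll hand in.

```bash
python3 - <<'E'
from h import *
f=lambda x,y:((x+.5)/5-.5+130,(y+.5)/5-.5+200)
rows=dict(t=((520.6,123.7),1.6),p=((523.2,305.4),-5.3))
for n,r,p in [("newp","p",(164,220)),("oldp","p",(136,388)),("newt","t",(587,218)),("oldt","t",(591,392))]:
    X=ray("top",f(*p),51)[:2];o,a=rows[r];a=np.radians(a);d=X-o
    print(n,X.round(1),(d@[np.cos(a),np.sin(a)]).round(1),(d@[-np.sin(a),np.cos(a)]).round(1))
arm.sign_off();print(arm.sense()['clock'])
E
```

```text
newp [556.6 302.5] 33.6 0.2
oldp [486.6 309.7] -36.8 0.9
newt [557.1 126.9] 36.6 2.2
oldt [485.1 123.3] -35.5 0.6
the job is handed in; nothing more can be done
the job is handed in; nothing more can be done
```

I moved both older tins to the front rings, set the new pink and new teal tins on the back rings behind them, and handed the job in at about 32 s of the 96 s. No verdict was reported.

- **Positions:** the last top view puts every tin within about 2.5 mm of its ring. In row frame the x / y values are:

| Tin | x (mm) | y (mm) | Ring x (mm) |
|---|---|---|---|
| old teal | -35.5 | 0.6 | -36 |
| new teal | 36.6 | 2.2 | +36 |
| old pink | -36.8 | 0.9 | -36 |
| new pink | 33.6 | 0.2 | +36 |

- **State at the end:** all four tins looked upright and released, and the arm was parked clear of everything. The yellow tin, small pink tin, jar and bowl looked unmoved by eye.
- **Disagreements:** the two cameras differed by up to about 3 mm. The point network also reported some wrong things: it placed the small pink tin on the old teal tin, and the jar on the bowl and the old pink tin. I took tin and ring positions from the lids and rings in the pictures instead.

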